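Stand the gore board up to dry

ROBOT

A 6-joint arm with a two-finger parallel gripper is mounted at the origin on the work surface. World frame = base frame: x ahead of the robot, y to its left, z up, the work surface at z = 0. Lengths are in mm, angles in rad, forces in N, time in s.
With the tool pointing down it reaches from about 400 to 825 mm from the base axis. Payload 7 kg.
Tool frame: the origin (TCP) lies between the finger pads; the fingertips stand 14 mm ahead of it and the grasp point (between the pads) lies 5 mm behind it; z points along the fingers, y is the direction in which the jaws open and shut (so a half turn about z gives the same grasp; the last joint's range is limited). The gripper opens to 88 mm and grips with 3 to 60 N. Pads are 19 mm wide; open, the fingers measure 130 mm over their backs; the gripper's body (78 mm by 193 mm) begins 47 mm behind the grasp point.
Start: joints at [-1.028, 0.359, 0.012, 0, -1.224, -0.288], TCP at [170.109, -653.191, 240.561] pointing down, gripper open.
Joint ranges: [-3.07, 3.07], [-1.43, 2.12], [-1.02, 1.25], [-3.03, 1.67], [-3.05, -0], [-3.03, 3.03]. Speed limits (rad/s): [2.39, 2.39, 3.01, 3.14, 3.14, 3.14].

INTERFACE

Orientations are given as a unit quaternion [w, x, y, z].
In Python, from bench import bot gives the robot as it stands.
- The arm moves only by the tool drive_tool, never from a script. Its argument "moves" is a list of rows, each an object with "delta_pos": the shift along the tool's x, y, z as a fraction of full scale, a list of three; "turn": the turn, a rotation vector about the tool's x, y, z as a fraction of full scale, a list of three. In form: [{"delta_pos": [dx, dy, dz], "turn": [wx, wy, wz]}, ...]. A call has exactly 8 rows; each row is the pose to reach, as a shift and turn from the pose measured when the call began, along the tool's axes at that moment, turning the shorter way round; what a row does not reach only later rows make up. Full scale, the value 1, is 40 cm for a shift and pi rad for a turn. A row lasts 1/10 s, in which the tool goes at most 50 mm and 8.59 degrees, less where a joint would pass 70% of its speed; a pose out of reach is approached as far as the arm can. A call with a number of a shift or a turn outside -1 to 1 is refused whole. A call with a gripper value outside its range is refused whole. "hand" is the opening, from -1 (shut) to 1 (fully open), set as the call begins (left out, the last holds). The fingers move at their own pace and stop on an object; "force" is the grip in N (left out, the last holds). Time passes only in rows, so rows that repeat a pose let the fingers close, or fill a call up. It gives the time, the measured TCP pose, the force and the opening at its end, in the units of the state.
- bot.observe(): the state, without advancing time (a new reading comes with each control period).
- bot.grab_frame(name): name is "scene" or "top"; returns (picture, depth): 384x512x3 uint8, red, green, blue; 384x512 float32, mm along the optical axis (not along the pixel's ray), 0 where there is no reading.
- bot.get_calibration(name): a dict with "fov_y" (degrees; the focal length in pixels is half the picture's height over the tangent of half this angle, whatever the lens; pixels are square), "cx", "cy" (the principal point, pixels), "D" ([k1, k2, p1, p2, k3] as OpenCV has them; the pictures are not rectified), "R" (3x3) and "t" (3): a world point X has camera coordinates R X + t. Camera axes: x right, y down, z forward; pixel columns grow to the right and rows downward; lengths in mm; the calibration is good to about 2 mm. A picture is of the moment at which its call begins. get_calibration takes no time and is no camera call.
- bot.hand_in(): hands the job in, once; it reports no verdict.
The state is a dict: "t": time; "joint_pos": joint angles; "dq": joint speeds; "joint_efforts": joint torques, N m; "tcp_pos": TCP position; "ee_rot": TCP orientation; "contact_force": force on the tool from outside, world axes, zero at the start; "wrist_torque": the same for the moment, N m; "opening": opening from 0.0 (shut) to 1.0 (fully open).
Only numpy, scipy, OpenCV 4.12 (cv2) and the standard library are available. Lean on these libraries where they do the work, as an engineer would, in place of code of your own. Each camera call takes 0.05 s, during which the arm holds its last target. There are 200 camera calls.

TASK

Stand the gore board up to dry on the drying stand. Lift it (its clamp bar makes a handle) and first lean it at the shallow step, head on the wall and foot behind the front strip, and let go of it there; then take it afresh (its head end is free now) and set it at the steep step, foot on the base squarely up against the wall side of the inner strip, face outwards, leaning on the wall by itself. Set it down gently both times and leave everything else on the table where it is.

Things in the scene. Friction and masses are not known exactly. Their poses are not given: they have to be found in the camera images.
- board: Plywood gore board, 200 mm long (x), 120 wide (y), 10 thick (z), 0.19-0.31 kg, centre of mass near its middle. Origin: centre of the underside; x points from foot end (-100 mm) to head end (+100 mm), z out of the face with the paper and the bar. Starts flat on the table, bar up, x within 0.85 rad of the stand's x. Too wide to grip across: take it by the bar or by the thickness of a free edge.
- board_bar (a point): Middle of the top of the dark clamp bar on the board's face, 32 mm above the underside, at board x = -15 mm (so nearer the foot). The bar runs along board y: 22 mm wide, 110 mm long, standing 22 mm above the face. Axes as the board's.
- board_foot (a point): Middle of the lower edge of the board's foot end: on the underside, at board x = -100 mm. Axes as the board's.
- board_head (a point): Middle of the head end's edge, halfway through the 10 mm thickness: board x = +100 mm, z = 5 mm. Axes as the board's.
- stand: Drying stand fixed to the table, each time elsewhere: plywood base 170 mm (x) by 190 mm (y), 10 thick, an upright wall across its back and two toe strips along y, 12 mm wide, rising 10 mm above the base: front strip x = -84 to -72 mm, inner strip x = -13 to -1 mm. Origin: centre of the underside, on the table; z up, x from the front towards the wall.
- stand_wall (a point): Middle of the wall's top front edge: stand x = +50 mm, z = 120 mm. Wall 12 mm thick, 190 mm wide; free space behind it but for a low brace (to z = 65 mm) at each end, y beyond 84 mm. Axes as the stand's.
- stand_shallow (a point): Where board_foot lies in the shallow step: stand x = -65, z = 10 mm, the foot's end face against the wall side of the front strip. The board then leans on the wall's top edge at 44 degrees, its head end standing 41 mm past that edge. Axes as the stand's.
- stand_steep (a point): Where board_foot lies in the steep step: stand x = +8, z = 10 mm, the foot's end face against the wall side of the inner strip. The board then leans on the wall's top edge at 69 degrees from level, its head end 82 mm past that edge. The strip keeps the foot from sliding off. Axes as the stand's.
- paint_jar: Bystander, to be left alone: closed glass paint jar, 72 mm diameter, 80 mm tall. Origin: centre of its underside.
- jar_lid: Bystander, to be left alone: flat black jar lid, 68 mm diameter, 12 mm thick. Origin: centre of its underside.
- palette: Bystander, to be left alone: white ceramic plate used as a palette, 150 mm diameter, 18 mm tall. Origin: centre of its underside.
- brush_a: Bystander, to be left alone: pale wooden paint brush lying flat, 190 mm long. Origin: near its middle.
- brush_b: Bystander, to be left alone: black paint brush lying flat, 170 mm long. Origin: near its middle.

How it is judged:
By the outcome, as a careful person would: the job done as asked, in the order asked, and still so for the second after the job is handed in, with the robot touching nothing.
It also fails if it takes over 64 s, if anything falls off the work surface, if the arm or the gripper's body presses on something with over 40 N, if the wrist force passes 120 N, or if a joint passes its speed limit or range.

## Working session

There is one attempt and no reset: what is moved stays moved. The work goes in short steps, Python scripts to look and compute and a tool call to move; the robot and the scene stay as the last step left them, time stands still between calls to the robot, and variables do not carry over. Pictures are saved under pics/ and viewed, about 8 in all and at most 12, crops included, and the job is handed in when it is done.

Besides the shell and the picture viewer there is one more tool, called after "Emit:" in YAML: its name, and indented under it one key for each argument. drive_tool: Moves the arm, as the interface text tells. Shift numbers are shares of 40 cm and turn numbers shares of pi rad, none past 1 either way. Its arguments: {"type":"object","properties":{"moves":{"type":"array"},"hand":{"type":"number"},"force":{"type":"number"}},"required":["moves"]}

```bash
ls; mkdir -p pics
python3 - <<'E'
from bench import bot
import cv2,numpy as np
for n in("scene","top"):
    p,d=bot.grab_frame(n); cv2.imwrite(f"pics/{n}0.png",cv2.resize(p[:,:,::-1],(800,600),interpolation=cv2.INTER_CUBIC)); np.save(f"pics/{n}0.npy",d)
    c=bot.get_calibration(n); print({k:np.round(v,4).tolist() for k,v in c.items()})
print(bot.observe())
E
```

```text
pics
{'fov_y': 43.3501, 'cx': 265.3306, 'cy': 187.927, 'D': [-0.0034, 0.0, 0.0, 0.0, 0.0], 'R': [[-0.8753, 0.4836, -0.0076], [0.3202, 0.5677, -0.7584], [-0.3624, -0.6663, -0.6517]], 't': [505.0733, -188.9349, 1534.7478]}
{'fov_y': 44.7834, 'cx': 253.1196, 'cy': 185.4574, 'D': [-0.1758, 0.0, 0.0, 0.0, 0.0], 'R': [[0.0078, -0.9998, 0.0161], [-0.9988, -0.0085, -0.0484], [0.0486, -0.0157, -0.9987]], 't': [77.0715, 601.3098, 1435.9158]}
{'t': 0.1, 'joint_pos': array([-1.02789210e+00,  3.59304027e-01,  1.11604867e-02, -3.17575451e-04,
       -1.22407720e+00, -2.88104239e-01]), 'dq': array([-0.00132209, -0.00091126,  0.00317031,  0.00215556, -0.00018326,
        0.00081014]), 'joint_efforts': array([-6.92234153e-04, -5.84165668e+01,  2.93750417e+01,  7.01552331e+00,
        1.01572357e-02, -7.09956612e-05]), 'tcp_pos': array([ 170.01657756, -652.81704896,  239.72634323]), 'ee_rot': array([-1.50886946e-04, -1.27001979e-01,  9.91902197e-01,  7.11873415e-04]), 'contact_force': array([-0.23476503, -0.30061374,  0.54799758]), 'wrist_torque': array([0.01251792, 0.00939378, 0.04873004]), 'opening': 1.0004275095117894}
```

View pics/top0.png

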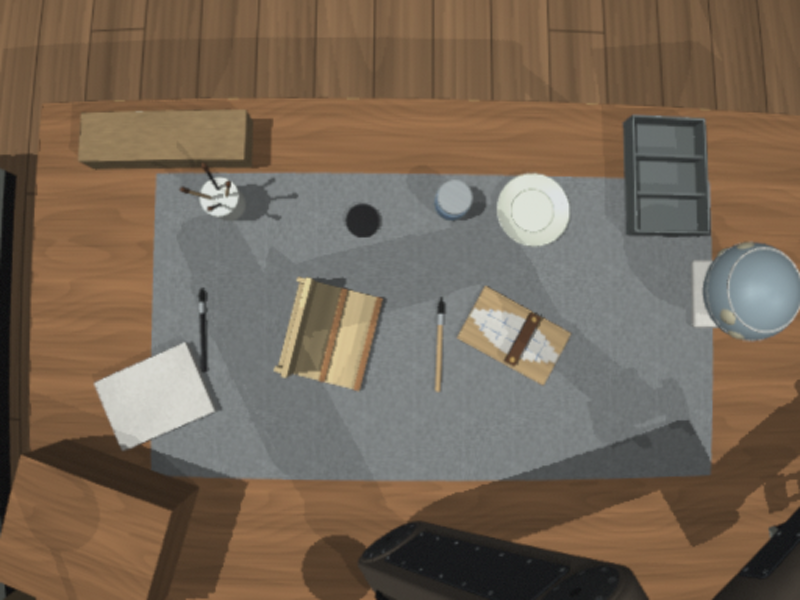

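View pics/scene0.png

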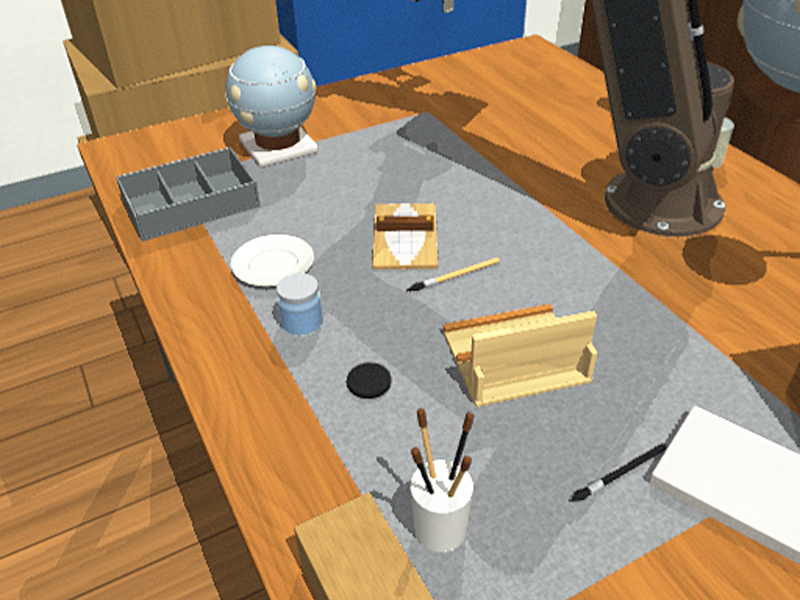

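```bash
cat > h.py <<'E'
from bench import bot
import cv2,numpy as np
from scipy.spatial.transform import Rotation as Rn
def cal(n):
    c=bot.get_calibration(n); f=192/np.tan(np.radians(c["fov_y"])/2)
    return np.array([[f,0,c["cx"]],[0,f,c["cy"]],[0,0,1]]),np.array(c["D"],float),np.array(c["R"]),np.array(c["t"])
def atz(n,uv,z):
    "pixels -> world points on plane z"
    K,D,R,t=cal(n); p=cv2.undistortPoints(np.array(uv,float).reshape(-1,1,2),K,D)[:,0]
    d=np.c_[p,np.ones(len(p))]@R; o=-R.T@t
    z=np.broadcast_to(z,len(p)); return o+d*((z-o[2])/d[:,2])[:,None]
def proj(n,X):
    K,D,R,t=cal(n); return cv2.projectPoints(np.array(X,float),cv2.Rodrigues(R)[0],t,K,D)[0][:,0]
def crop(p,x,y,w,h,s,f): cv2.imwrite(f,cv2.resize(p[y:y+h,x:x+w,::-1],None,fx=s,fy=s,interpolation=cv2.INTER_CUBIC))
def rot(q): return Rn.from_quat(np.r_[q[1:],q[0]])
E
python3 - <<'E'
from h import *
p,d=bot.grab_frame("top"); np.save("pics/top.npy",p)
crop(p,170,170,84,84,7,"pics/c1.png"); crop(p,285,175,90,75,8,"pics/c2.png")
E
```

```text
(no output)
```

View pics/c1.png

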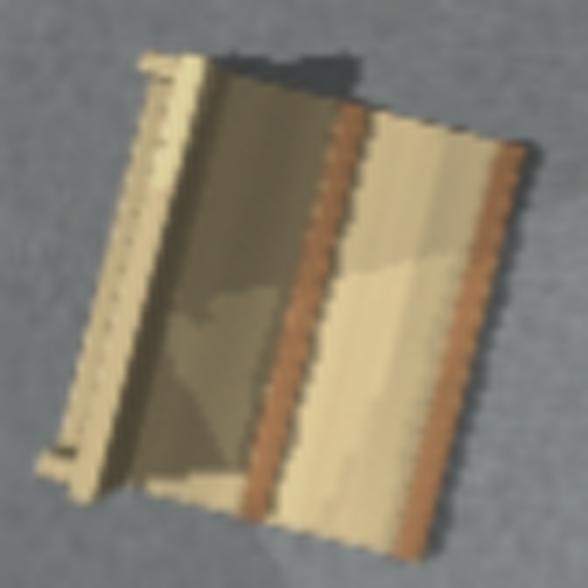

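View pics/c2.png

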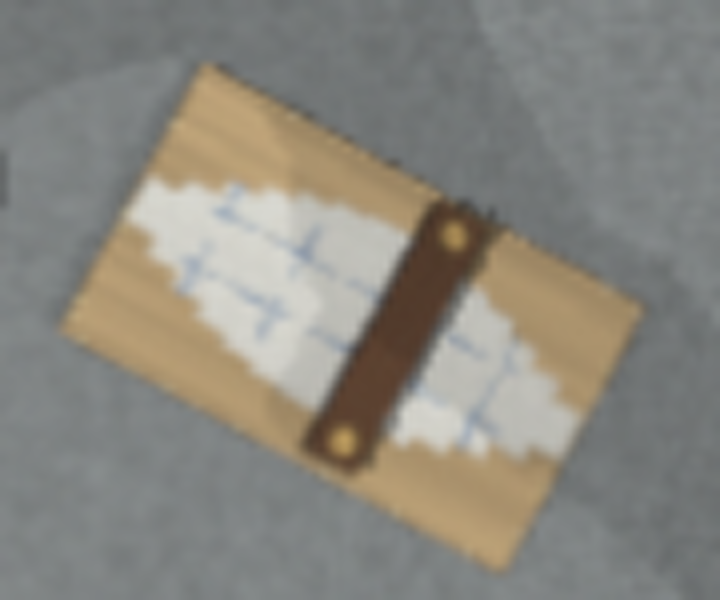

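```bash
cat > fit.py <<'E'
from h import *
from scipy.optimize import least_squares
def fit(M,uv,x0):
    M=np.array(M,float)
    def W(v): return np.c_[Rn.from_euler('z',v[2]).apply(M)+[v[0],v[1],0]]
    r=least_squares(lambda v:(proj("top",W(v))-uv).ravel(),x0)
    print(np.round(r.x,3),"res",np.round(r.fun.reshape(-1,2),2).tolist()); return r.x
if __name__=="__main__":
    c=lambda P,s,o:(np.array(P)+.5)/s-.5+o
    # image up=+x, image left=+y ; stand x = +y-ish; stand y = -x-ish world (bottom of picture = +y)
    S=fit([(-84,-95,20),(-84,95,20),(-13,-95,20),(-13,95,20),(-1,-95,20),(-1,95,20),(50,-95,120),(50,95,120)],
      c([(527,145),(422,560),(370,108),(270,521),(340,103),(243,515),(212,62),(98,503)],7,[170,170]),[550,200,1.4])
    B=fit([(100,-60,10),(-100,-60,10),(-100,60,10),(100,60,10)],c([(203,62),(643,308),(503,572),(60,327)],8,[285,175]),[550,-150,1.1])
    T=fit([(-15,-45,32),(-15,45,32)],c([(455,235),(343,441)],8,[285,175]),B)
    np.save("SB.npy",[S,B])
    d=np.load("pics/top0.npy"); 
    P=atz("top",c([(300,290),(643,308)],8,[285,175]),10); print(P)
    K,D,R,t=cal("top")
    for X in ([B[0]+20*np.cos(B[2]),B[1]+20*np.sin(B[2]),10],[S[0]-40*np.cos(S[2]),S[1]-40*np.sin(S[2]),10]):
        u=proj("top",[X])[0]; i=np.round(u).astype(int); print(X,d[i[1],i[0]],(R@X+t)[2])
    o=bot.observe(); print(o["tcp_pos"],rot(o["ee_rot"]).as_matrix().round(3))
E
python3 fit.py
```

```text
[512.338 211.531   1.339] res [[-0.13, -0.1], [0.23, 0.34], [0.04, -0.27], [-0.37, 0.41], [0.57, -0.48], [-0.28, 0.33], [-0.26, -0.62], [0.2, 0.39]]
[ 512.458 -156.103    1.074] res [[0.2, -0.2], [0.23, -0.29], [-0.19, 0.21], [-0.24, 0.27]]
[ 512.179 -156.731    1.07 ] res [[-0.07, 0.12], [0.07, -0.12]]
[[ 523.18007642 -134.69919974   10.        ]
 [ 516.61101316 -271.85995268   10.        ]]
[np.float64(521.9924571127982), np.float64(-138.52142803500885), 10] 1457.192 1453.4624631807376
[np.float64(503.14389431767097), np.float64(172.6021176269225), 10] 1444.9052 1447.6526730720764
[ 170.02136328 -652.88036477  239.83656874] [[-0.968 -0.252 -0.   ]
 [-0.252  0.968  0.001]
 [ 0.     0.001 -1.   ]]
```

```bash
cat > go.py <<'E'
from h import *
S,B=np.load("SB.npy")
Rs=Rn.from_euler('z',S[2]); ts=np.array([S[0],S[1],0])
def sp(x,y,z): return Rs.apply([x,y,z])+ts
def frame(z,y): # tool axes world
    z=np.array(z,float);y=np.array(y,float);z/=np.linalg.norm(z);y/=np.linalg.norm(y); return Rn.from_matrix(np.c_[np.cross(y,z),y,z])
def rel(p,R,o=None):
    o=o or bot.observe(); R0=rot(o["ee_rot"])
    return np.round(R0.inv().apply(np.array(p)-o["tcp_pos"])/400,4).tolist(), np.round((R0.inv()*R).as_rotvec()/np.pi,4).tolist()
def st():
    o=bot.observe(); print("t",round(o["t"],2),"q",o["joint_pos"].round(3).tolist(),"p",o["tcp_pos"].round(1).tolist(),"f",o["contact_force"].round(1).tolist(),"op",round(o["opening"],3)); return o
E
python3 - <<'E'
from go import *
st(); bx=np.array([np.cos(1.073),np.sin(1.073),0]); 
p=np.array([512.4,-156.3,0])-15*bx
for z in(110,27): print(rel(p+[0,0,z],frame([0,0,-1],bx)))
E
```

```text
t 0.15 q [-1.028, 0.359, 0.011, -0.0, -1.224, -0.288] p [170.0, -652.9, 239.8] f [0.7, 0.1, -0.5] op 0.992
([-1.1156, 0.9579, 0.3256], [0.0004, -0.0002, 0.2395])
([-1.1156, 0.9577, 0.5331], [0.0004, -0.0002, 0.2395])
```

Emit:
drive_tool:
  moves:
    - {"delta_pos": [-1.0, 0.859, 0.29], "turn": [0, 0, 0.2395]}
    - {"delta_pos": [-1.0, 0.859, 0.29], "turn": [0, 0, 0.2395]}
    - {"delta_pos": [-1.0, 0.859, 0.29], "turn": [0, 0, 0.2395]}
    - {"delta_pos": [-1.0, 0.859, 0.29], "turn": [0, 0, 0.2395]}
    - {"delta_pos": [-1.0, 0.859, 0.29], "turn": [0, 0, 0.2395]}
    - {"delta_pos": [-1.0, 0.859, 0.29], "turn": [0, 0, 0.2395]}
    - {"delta_pos": [-1.0, 0.859, 0.29], "turn": [0, 0, 0.2395]}
    - {"delta_pos": [-1.0, 0.859, 0.29], "turn": [0, 0, 0.2395]}
  hand: 1
  force: 35

```text
t: 0.95
tcp_pos: [386.2, -340.8, 156.9]
ee_rot: [-0.0, 0.246, 0.969, 0.001]
contact_force: [0.5, -1.0, -0.5]
opening: 1.0
```

```bash
cat > a.py <<'E'
from go import *
st(); bx=np.array([np.cos(1.073),np.sin(1.073),0]); 
p=np.array([512.4,-156.3,0])-15*bx
for z in(110,27): print(rel(p+[0,0,z],frame([0,0,-1],bx)))
E
python3 a.py
```

```text
t 0.95 q [-0.342, 0.17, -0.453, -0.001, -0.948, -1.726] p [386.2, -340.8, 156.9] f [0.5, -1.0, -0.5] op 1.0
([-0.0568, 0.5183, 0.1177], [0.0003, -0.0002, -0.0001])
([-0.057, 0.5182, 0.3252], [0.0003, -0.0002, -0.0001])
```

Emit:
drive_tool:
  moves:
    - {"delta_pos": [-0.014, 0.13, 0.03], "turn": [0, 0, 0]}
    - {"delta_pos": [-0.03, 0.255, 0.06], "turn": [0, 0, 0]}
    - {"delta_pos": [-0.042, 0.38, 0.09], "turn": [0, 0, 0]}
    - {"delta_pos": [-0.052, 0.48, 0.12], "turn": [0, 0, 0]}
    - {"delta_pos": [-0.057, 0.518, 0.16], "turn": [0, 0, 0]}
    - {"delta_pos": [-0.057, 0.518, 0.2], "turn": [0, 0, 0]}
    - {"delta_pos": [-0.057, 0.518, 0.22], "turn": [0, 0, 0]}
    - {"delta_pos": [-0.057, 0.518, 0.22], "turn": [0, 0, 0]}

```text
t: 1.75
tcp_pos: [504.2, -169.6, 68.0]
ee_rot: [-0.001, 0.247, 0.969, 0.0]
contact_force: [-0.1, -0.3, 0.1]
opening: 0.997
```

```bash
python3 a.py
cat > kin.py <<'E'
from go import *
from scipy.optimize import least_squares
Ry=lambda a:Rn.from_euler('y',a); Rx=lambda a:Rn.from_euler('x',a); Rz=lambda a:Rn.from_euler('z',a)
def ori(q,C): return Rz(q[0])*Ry(q[1]-q[2])*Rx(q[3])*Ry(-q[4])*Rx(q[5])*C
def tests():
    o=bot.observe(); C=rot(o["ee_rot"]); 
    base=ori(o["joint_pos"],Rn.identity()); return base.inv()*C
if __name__=="__main__":
    C=tests(); print(C.as_matrix().round(3))
    q=[-1.02789,.3593,.01116,-.0003,-1.22408,-.2881]; print("check",(ori(q,C).inv()*rot([-1.50886946e-04,-1.27001979e-01,9.91902197e-01,7.11873415e-04])).magnitude())
E
python3 kin.py
```

```text
t 1.75 q [0.043, 0.308, -0.515, -0.002, -0.751, -2.111] p [504.2, -169.6, 68.0] f [-0.1, -0.3, 0.1] op 0.997
([-0.0017, 0.0015, -0.1051], [-0.0001, -0.0009, -0.0001])
([-0.0024, 0.0016, 0.1024], [-0.0001, -0.0009, -0.0001])
[[-0.001 -0.002  1.   ]
 [ 0.469 -0.883 -0.001]
 [ 0.883  0.469  0.002]]
check 2.6349065670772136
```

```bash
cat > kin.py <<'E'
from go import *
from scipy.optimize import least_squares
Ry=lambda a:Rn.from_euler('y',a); Rx=lambda a:Rn.from_euler('x',a); Rz=lambda a:Rn.from_euler('z',a)
def ori(q,C,s4=1): return Rz(q[0])*Ry(q[1]-q[2])*Rx(s4*q[3])*Ry(-q[4])*Rx(-q[5])*C
if __name__=="__main__":
    o=bot.observe(); C=ori(o["joint_pos"],Rn.identity()).inv()*rot(o["ee_rot"])
    q=[-1.02789,.3593,.01116,-.0003,-1.22408,-.2881]; print("check",(ori(q,C).inv()*rot([-1.50886946e-04,-1.27001979e-01,9.91902197e-01,7.11873415e-04])).magnitude())
    print(C.as_matrix().round(3))
    Q=[q,[-0.342,.17,-.453,-.001,-.948,-1.726],o["joint_pos"]]
    P=np.array([[170.02,-652.88,239.8],[386.2,-340.8,156.9],o["tcp_pos"]])
    A=[];b=[]
    for q,p in zip(Q,P):
        l=Rz(-q[0]).apply(p); print(l.round(1))
        A+=[[1,np.sin(q[1]),np.cos(q[1]-q[2]),0],[0,np.cos(q[1]),-np.sin(q[1]-q[2]),1]]; b+=[l[0],l[2]]
    print(np.linalg.lstsq(np.array(A),np.array(b),rcond=None)[:2])
E
python3 kin.py
```

```text
check 0.0036100709134336086
[[-0.001 -0.002  1.   ]
 [-1.     0.003 -0.001]
 [-0.003 -1.    -0.002]]
[ 646.8 -191.7  239.8]
[ 478.1 -191.5  156.9]
[ 496.4 -191.4   68. ]
(array([  -0.85045074,  598.17819136,  465.03120206, -161.34061514]), array([0.24581453]))
```

```bash
cat > ik.py <<'E'
from kin import *
C0=Rn.from_matrix([[0,0,1],[-1,0,0],[0,-1,0]])
lo=np.array([-3.07,-1.43,-1.02,-3.03,-3.05,-3.03]);hi=np.array([3.07,2.12,1.25,1.67,0,3.03])
def fk(q,Lt,s4):
    R=ori(q,C0,s4); w=Rz(q[0]).apply([598*np.sin(q[1])+465*np.cos(q[1]-q[2]),-191.5,Lt-161.3+598*np.cos(q[1])-465*np.sin(q[1]-q[2])])
    return w+R.apply([0,0,Lt]),R
def ik(p,R,Lt,s4):
    best=None;rng=np.random.default_rng(0)
    for i in range(12):
        x0=np.clip([.3,.3,-.3,0,-1,0]+rng.normal(size=6)*.8,lo+.01,hi-.01)
        def f(q):
            a,b=fk(q,Lt,s4); return np.r_[(a-p)/100,(b.inv()*R).as_rotvec()]
        r=least_squares(f,x0,bounds=(lo,hi))
        if best is None or r.cost<best.cost-1e-6: best=r
    return best.x.round(2).tolist(),round(best.cost,4)
def bdir(deg):
    a=np.radians(deg); return Rs.apply([np.cos(a),0,np.sin(a)]),Rs.apply([-np.sin(a),0,np.cos(a)])
if __name__=="__main__":
    for Lt in(150,290):
      for s4 in(1,-1):
        for nm,deg,foot in(("bar44",44,(-65,0,10)),("head44",44,(-65,0,10)),("head69",69,(8,0,10))):
          x,z=bdir(deg)
          for s in(1,-1):
            if nm[0]=="b": p=sp(*foot)+85*x+27*z; R=frame(-z,s*x)
            else: p=sp(*foot)+190*x+5*z; R=frame(-x,s*z)
            print(Lt,s4,nm,s,*ik(p,R,Lt,s4))
E
python3 ik.py
```

```text
150 1 bar44 1 [0.58, 0.28, -0.63, 1.48, -0.5, -1.08] 0.0
150 1 bar44 -1 [0.58, 0.28, -0.63, 1.48, -0.5, 2.06] 0.0
150 1 head44 1 [0.89, 0.47, -0.16, -0.32, -1.69, 0.36] 0.0
150 1 head44 -1 [0.89, 0.47, -0.16, -0.32, -1.69, -2.78] 0.0
150 1 head69 1 [0.86, 0.34, -0.16, -0.17, -1.4, 0.42] 0.0
150 1 head69 -1 [0.86, 0.34, -0.16, -0.17, -1.4, -2.72] 0.0
150 -1 bar44 1 [0.58, 0.28, -0.63, -1.48, -0.5, -1.08] 0.0
150 -1 bar44 -1 [0.58, 0.28, -0.63, -1.48, -0.5, 2.06] 0.0
150 -1 head44 1 [0.89, 0.47, -0.16, 0.32, -1.69, 0.36] 0.0
150 -1 head44 -1 [0.89, 0.47, -0.16, 0.32, -1.69, -2.78] 0.0
150 -1 head69 1 [0.86, 0.34, -0.16, 0.17, -1.4, 0.42] 0.0
150 -1 head69 -1 [0.86, 0.34, -0.16, 0.17, -1.4, -2.72] 0.0
290 1 bar44 1 [0.41, 0.31, -0.73, 1.56, -0.59, -0.82] 0.0
290 1 bar44 -1 [0.41, 0.31, -0.73, 1.56, -0.59, 2.32] 0.0
290 1 head44 1 [0.95, 0.62, 0.0, -0.28, -1.71, 0.31] 0.0
290 1 head44 -1 [0.95, 0.62, 0.0, -0.28, -1.71, -2.83] 0.0
290 1 head69 1 [0.89, 0.4, -0.09, -0.16, -1.42, 0.39] 0.0
290 1 head69 -1 [0.89, 0.4, -0.09, -0.16, -1.42, -2.75] 0.0
290 -1 bar44 1 [0.41, 0.31, -0.73, -1.56, -0.59, -0.82] 0.0
290 -1 bar44 -1 [0.41, 0.31, -0.73, -1.56, -0.59, 2.32] 0.0
290 -1 head44 1 [0.95, 0.62, 0.0, 0.28, -1.71, 0.31] 0.0
290 -1 head44 -1 [0.95, 0.62, 0.0, 0.28, -1.71, -2.83] 0.0
290 -1 head69 1 [0.89, 0.4, -0.09, 0.16, -1.42, 0.39] 0.0
290 -1 head69 -1 [0.89, 0.4, -0.09, 0.16, -1.42, -2.75] 0.0
```

Emit:
drive_tool:
  moves:
    - {"delta_pos": [-0.002, 0.0015, 0.05], "turn": [0, 0, 0]}
    - {"delta_pos": [-0.002, 0.0015, 0.08], "turn": [0, 0, 0]}
    - {"delta_pos": [-0.002, 0.0015, 0.092], "turn": [0, 0, 0]}
    - {"delta_pos": [-0.002, 0.0015, 0.098], "turn": [0, 0, 0]}
    - {"delta_pos": [-0.002, 0.0015, 0.102], "turn": [0, 0, 0]}
    - {"delta_pos": [-0.002, 0.0015, 0.102], "turn": [0, 0, 0]}
    - {"delta_pos": [-0.002, 0.0015, 0.102], "turn": [0, 0, 0]}
    - {"delta_pos": [-0.002, 0.0015, 0.102], "turn": [0, 0, 0]}

```text
t: 2.55
tcp_pos: [505.4, -169.4, 27.6]
ee_rot: [-0.001, 0.246, 0.969, 0.0]
contact_force: [0.1, -0.1, 0.1]
opening: 1.002
```

```bash
python3 a.py
```

```text
t 2.55 q [0.044, 0.369, -0.549, -0.002, -0.655, -2.111] p [505.4, -169.4, 27.6] f [0.1, -0.1, 0.1] op 1.002
([0.0007, -0.0003, -0.206], [-0.0, -0.0007, -0.0001])
([0.0003, -0.0003, 0.0015], [-0.0, -0.0007, -0.0001])
```

Close on the bar.

Emit:
drive_tool:
  moves:
    - {"delta_pos": [0, 0, 0], "turn": [0, 0, 0]}
    - {"delta_pos": [0, 0, 0], "turn": [0, 0, 0]}
    - {"delta_pos": [0, 0, 0], "turn": [0, 0, 0]}
    - {"delta_pos": [0, 0, 0], "turn": [0, 0, 0]}
    - {"delta_pos": [0, 0, 0], "turn": [0, 0, 0]}
    - {"delta_pos": [0, 0, 0], "turn": [0, 0, 0]}
    - {"delta_pos": [0, 0, 0], "turn": [0, 0, 0]}
    - {"delta_pos": [0, 0, 0], "turn": [0, 0, 0]}
  hand: -1
  force: 35

```text
t: 3.35
tcp_pos: [505.4, -169.4, 27.6]
ee_rot: [-0.001, 0.246, 0.969, 0.0]
contact_force: [-0.5, -0.0, -0.1]
opening: 0.338
```

Emit:
drive_tool:
  moves:
    - {"delta_pos": [0, 0, -0.02], "turn": [0, 0, 0]}
    - {"delta_pos": [0, 0, -0.06], "turn": [0, 0, 0]}
    - {"delta_pos": [0, 0, -0.12], "turn": [0, 0, 0]}
    - {"delta_pos": [0, 0, -0.2], "turn": [0, 0, 0]}
    - {"delta_pos": [0, 0, -0.28], "turn": [0, 0, 0]}
    - {"delta_pos": [0, 0, -0.34], "turn": [0, 0, 0]}
    - {"delta_pos": [0, 0, -0.37], "turn": [0, 0, 0]}
    - {"delta_pos": [0, 0, -0.38], "turn": [0, 0, 0]}

```text
t: 4.15
tcp_pos: [505.8, -169.5, 180.7]
ee_rot: [-0.0, 0.247, 0.969, 0.001]
contact_force: [0.0, -0.3, -3.5]
opening: 0.249
```

```bash
cat > b.py <<'E'
from ik import *
o=st(); x,z=bdir(44); R=frame(-z,x)
for dx,dz in ((3,100),(3,60),(3,25),(3,6),(0,0)):
    print(dx,dz,*rel(sp(-65+dx,0,10+dz)+85*x+27.5*z,R))
E
python3 b.py
```

```text
t 4.15 q [0.043, 0.176, -0.383, -0.002, -1.011, -2.111] p [505.8, -169.5, 180.7] f [0.0, -0.3, -3.5] op 0.249
3 100 [0.4278, 0.7965, -0.0192] [-0.2426, 0.0323, -0.0806]
3 60 [0.4277, 0.7964, 0.0808] [-0.2426, 0.0323, -0.0806]
3 25 [0.4276, 0.7963, 0.1683] [-0.2426, 0.0323, -0.0806]
3 6 [0.4276, 0.7963, 0.2158] [-0.2426, 0.0323, -0.0806]
0 0 [0.4256, 0.789, 0.2308] [-0.2426, 0.0323, -0.0806]
```

Emit:
drive_tool:
  moves:
    - {"delta_pos": [0.03, 0.05, -0.01], "turn": [-0.02, 0.002, -0.006]}
    - {"delta_pos": [0.08, 0.14, -0.02], "turn": [-0.06, 0.008, -0.02]}
    - {"delta_pos": [0.135, 0.24, -0.02], "turn": [-0.1, 0.013, -0.033]}
    - {"delta_pos": [0.185, 0.34, -0.02], "turn": [-0.14, 0.019, -0.046]}
    - {"delta_pos": [0.24, 0.44, -0.02], "turn": [-0.175, 0.023, -0.058]}
    - {"delta_pos": [0.29, 0.54, -0.02], "turn": [-0.205, 0.027, -0.068]}
    - {"delta_pos": [0.34, 0.63, -0.02], "turn": [-0.23, 0.031, -0.077]}
    - {"delta_pos": [0.37, 0.69, -0.02], "turn": [-0.2426, 0.0323, -0.0806]}

```text
t: 4.95
tcp_pos: [506.6, 145.0, 187.1]
ee_rot: [0.042, 0.108, 0.92, 0.373]
contact_force: [0.1, -0.6, -2.7]
opening: 0.244
```

```bash
python3 b.py
```

```text
t 4.95 q [0.045, 0.166, -0.309, -0.881, -1.052, -1.407] p [506.6, 145.0, 187.1] f [0.1, -0.6, -2.7] op 0.244
3 100 [0.0243, 0.0858, 0.0772] [0.0006, -0.0008, -0.0009]
3 60 [0.0239, 0.0162, 0.149] [0.0006, -0.0008, -0.0009]
3 25 [0.0236, -0.0448, 0.2119] [0.0006, -0.0008, -0.0009]
3 6 [0.0234, -0.0778, 0.246] [0.0006, -0.0008, -0.0009]
0 0 [0.0234, -0.0936, 0.2515] [0.0006, -0.0008, -0.0009]
```

Emit:
drive_tool:
  moves:
    - {"delta_pos": [0.008, 0.03, 0.02], "turn": [0, 0, 0]}
    - {"delta_pos": [0.016, 0.06, 0.05], "turn": [0, 0, 0]}
    - {"delta_pos": [0.024, 0.08, 0.077], "turn": [0, 0, 0]}
    - {"delta_pos": [0.024, 0.055, 0.11], "turn": [0, 0, 0]}
    - {"delta_pos": [0.024, 0.03, 0.135], "turn": [0, 0, 0]}
    - {"delta_pos": [0.024, 0.018, 0.147], "turn": [0, 0, 0]}
    - {"delta_pos": [0.024, 0.016, 0.149], "turn": [0, 0, 0]}
    - {"delta_pos": [0.024, 0.016, 0.149], "turn": [0, 0, 0]}

```text
t: 5.75
tcp_pos: [507.7, 191.9, 148.5]
ee_rot: [0.041, 0.108, 0.921, 0.373]
contact_force: [0.4, -0.1, -3.1]
opening: 0.246
```

```bash
python3 b.py
python3 - <<'E'
from ik import *
p,d=bot.grab_frame("scene"); q,d2=bot.grab_frame("top")
# overlay predicted board outline from tool pose
o=bot.observe(); R=rot(o["ee_rot"]).as_matrix(); T=o["tcp_pos"]; bx,bz=R[:,1],-R[:,2]; by=np.cross(bz,bx)
f=lambda a,b,c: T+(a+15)*bx+b*by+(c-27.5)*bz
C=[f(a,b,c) for a,b,c in((-100,-60,0),(-100,60,0),(100,60,0),(100,-60,0))]
W=[sp(50,-95,120),sp(50,95,120),sp(-72,-95,20),sp(-72,95,20)]
out=[]
for n,im,(x,y,w,h) in(("scene",p,(240,110,150,150)),("top",q,(160,140,150,150))):
    im=cv2.resize(im[y:y+h,x:x+w,::-1],None,fx=4,fy=4,interpolation=cv2.INTER_CUBIC)[:,:400*2]
    tr=lambda P:((proj(n,P)-[x,y]+.5)*4-.5).round().astype(int)
    cv2.polylines(im,[tr(C)],True,(0,0,255),1); w=tr(W)
    for i in(0,2): cv2.line(im,tuple(map(int,w[i])),tuple(map(int,w[i+1])),(255,0,0),1)
    out.append(cv2.resize(im,(400,400)) if 0 else im)
cv2.imwrite("pics/h1.png",out[0]); cv2.imwrite("pics/h1t.png",out[1])
E
```

```text
t 5.75 q [0.132, 0.214, -0.344, -0.936, -0.942, -1.385] p [507.7, 191.9, 148.5] f [0.4, -0.1, -3.1] op 0.246
3 100 [0.0004, 0.0706, -0.072] [0.0005, -0.0009, -0.0011]
3 60 [-0.0, 0.001, -0.0002] [0.0005, -0.0009, -0.0011]
3 25 [-0.0004, -0.0599, 0.0626] [0.0005, -0.0009, -0.0011]
3 6 [-0.0006, -0.0929, 0.0968] [0.0005, -0.0009, -0.0011]
0 0 [-0.0007, -0.1087, 0.1023] [0.0005, -0.0009, -0.0011]
```

View pics/h1.png

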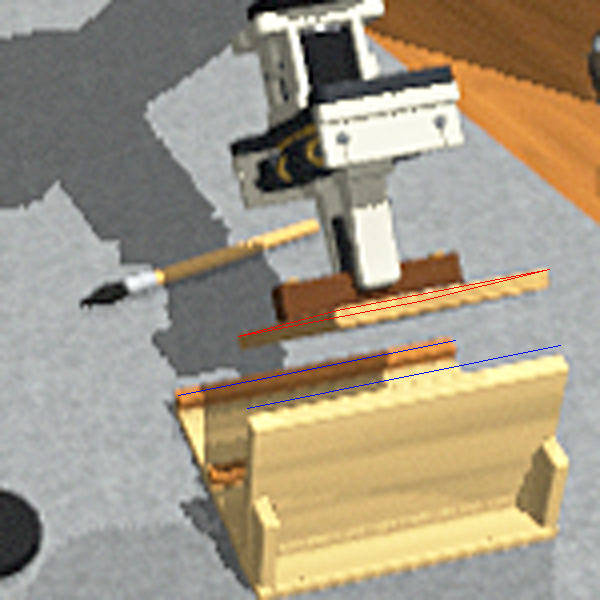

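Emit:
drive_tool:
  moves:
    - {"delta_pos": [0, -0.015, 0.016], "turn": [0, 0, 0]}
    - {"delta_pos": [0, -0.033, 0.034], "turn": [0, 0, 0]}
    - {"delta_pos": [0, -0.05, 0.052], "turn": [0, 0, 0]}
    - {"delta_pos": [0, -0.062, 0.065], "turn": [0, 0, 0]}
    - {"delta_pos": [0, -0.07, 0.073], "turn": [0, 0, 0]}
    - {"delta_pos": [0, -0.075, 0.078], "turn": [0, 0, 0]}
    - {"delta_pos": [0, -0.077, 0.08], "turn": [0, 0, 0]}
    - {"delta_pos": [0, -0.077, 0.08], "turn": [0, 0, 0]}

```text
t: 6.65
tcp_pos: [508.1, 192.1, 104.9]
ee_rot: [0.042, 0.108, 0.92, 0.373]
contact_force: [0.1, -0.1, -2.7]
opening: 0.245
```

```bash
python3 b.py
```

```text
t 6.65 q [0.112, 0.288, -0.365, -0.993, -0.9, -1.274] p [508.1, 192.1, 104.9] f [0.1, -0.1, -2.7] op 0.245
3 100 [0.0013, 0.146, -0.1508] [0.0007, -0.0005, -0.0008]
3 60 [0.001, 0.0764, -0.079] [0.0007, -0.0005, -0.0008]
3 25 [0.0008, 0.0155, -0.0162] [0.0007, -0.0005, -0.0008]
3 6 [0.0007, -0.0176, 0.0179] [0.0007, -0.0005, -0.0008]
0 0 [0.0006, -0.0334, 0.0234] [0.0007, -0.0005, -0.0008]
```

Emit:
drive_tool:
  moves:
    - {"delta_pos": [0, -0.0017, 0.0018], "turn": [0, 0, 0]}
    - {"delta_pos": [0, -0.0035, 0.0036], "turn": [0, 0, 0]}
    - {"delta_pos": [0, -0.005, 0.0054], "turn": [0, 0, 0]}
    - {"delta_pos": [0, -0.007, 0.0072], "turn": [0, 0, 0]}
    - {"delta_pos": [0, -0.0087, 0.009], "turn": [0, 0, 0]}
    - {"delta_pos": [0, -0.0105, 0.0108], "turn": [0, 0, 0]}
    - {"delta_pos": [0, -0.0105, 0.0108], "turn": [0, 0, 0]}
    - {"delta_pos": [0, -0.0105, 0.0108], "turn": [0, 0, 0]}

```text
t: 7.45
tcp_pos: [508.0, 192.1, 98.8]
ee_rot: [0.042, 0.108, 0.92, 0.373]
contact_force: [-0.0, 0.3, -3.2]
opening: 0.247
```

```bash
python3 b.py
```

```text
t 7.45 q [0.109, 0.299, -0.368, -1.001, -0.895, -1.258] p [508.0, 192.1, 98.8] f [-0.0, 0.3, -3.2] op 0.247
3 100 [0.0014, 0.1566, -0.1617] [0.0007, -0.0006, -0.0008]
3 60 [0.0011, 0.087, -0.0899] [0.0007, -0.0006, -0.0008]
3 25 [0.0008, 0.0261, -0.0271] [0.0007, -0.0006, -0.0008]
3 6 [0.0007, -0.007, 0.007] [0.0007, -0.0006, -0.0008]
0 0 [0.0006, -0.0228, 0.0125] [0.0007, -0.0006, -0.0008]
```

Now at about dz = 10; no contact. Continue 5 mm, slowly.

Emit:
drive_tool:
  moves:
    - {"delta_pos": [0, -0.0017, 0.0018], "turn": [0, 0, 0]}
    - {"delta_pos": [0, -0.0035, 0.0036], "turn": [0, 0, 0]}
    - {"delta_pos": [0, -0.005, 0.0054], "turn": [0, 0, 0]}
    - {"delta_pos": [0, -0.007, 0.0072], "turn": [0, 0, 0]}
    - {"delta_pos": [0, -0.0087, 0.009], "turn": [0, 0, 0]}
    - {"delta_pos": [0, -0.0087, 0.009], "turn": [0, 0, 0]}
    - {"delta_pos": [0, -0.0087, 0.009], "turn": [0, 0, 0]}
    - {"delta_pos": [0, -0.0087, 0.009], "turn": [0, 0, 0]}

```text
t: 8.25
tcp_pos: [508.4, 192.3, 94.5]
ee_rot: [0.043, 0.108, 0.92, 0.374]
contact_force: [-0.7, -1.9, 6.0]
opening: 0.248
```

Run:
```python
from h import *
p,_=bot.grab_frame("scene"); q,_=bot.grab_frame("top")
f=lambda im,x,y,w,h:cv2.resize(im[y:y+h,x:x+w,::-1],(400,400),interpolation=cv2.INTER_CUBIC)
cv2.imwrite("pics/s1.png",np.hstack([f(p,270,150,120,120),f(q,165,165,90,90)]))
```

```text
(no output)
```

View pics/s1.png

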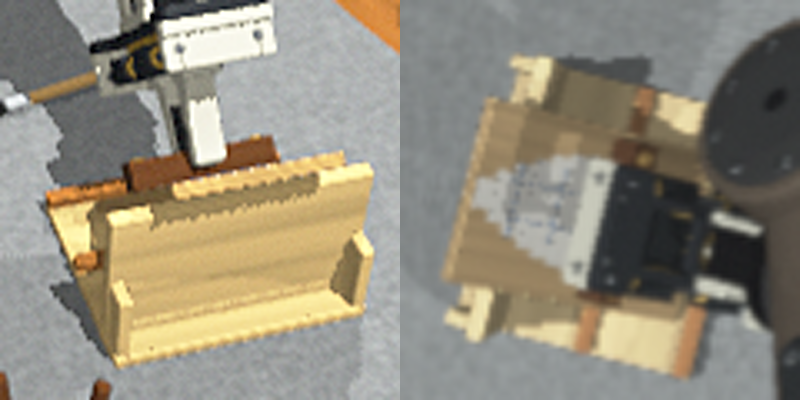

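Emit:
drive_tool:
  moves:
    - {"delta_pos": [0, -0.0012, -0.0008], "turn": [0, 0, 0]}
    - {"delta_pos": [0, -0.0024, -0.0018], "turn": [0, 0, 0]}
    - {"delta_pos": [0, -0.0036, -0.0028], "turn": [0, 0, 0]}
    - {"delta_pos": [0, -0.0048, -0.0038], "turn": [0, 0, 0]}
    - {"delta_pos": [0, -0.006, -0.0048], "turn": [0, 0, 0]}
    - {"delta_pos": [0, -0.006, -0.0048], "turn": [0, 0, 0]}
    - {"delta_pos": [0, -0.006, -0.0048], "turn": [0, 0, 0]}
    - {"delta_pos": [0, -0.006, -0.0048], "turn": [0, 0, 0]}

```text
t: 9.15
tcp_pos: [507.6, 189.3, 94.1]
ee_rot: [0.043, 0.108, 0.92, 0.373]
contact_force: [0.4, 0.1, -2.9]
opening: 0.245
```

```bash
python3 b.py|tail -1;python3 b.py | head -1
```

```text
0 0 [0.0013, -0.0095, 0.009] [0.0009, -0.0004, -0.0006]
t 9.15 q [0.101, 0.308, -0.37, -1.007, -0.894, -1.24] p [507.6, 189.3, 94.1] f [0.4, 0.1, -2.9] op 0.245
```

Emit:
drive_tool:
  moves:
    - {"delta_pos": [0, -0.0009, 0.0009], "turn": [0, 0, 0]}
    - {"delta_pos": [0, -0.0017, 0.0018], "turn": [0, 0, 0]}
    - {"delta_pos": [0, -0.0026, 0.0027], "turn": [0, 0, 0]}
    - {"delta_pos": [0, -0.0035, 0.0036], "turn": [0, 0, 0]}
    - {"delta_pos": [0, -0.0044, 0.0045], "turn": [0, 0, 0]}
    - {"delta_pos": [0, -0.0044, 0.0045], "turn": [0, 0, 0]}
    - {"delta_pos": [0, -0.0044, 0.0045], "turn": [0, 0, 0]}
    - {"delta_pos": [0, -0.0044, 0.0045], "turn": [0, 0, 0]}

```text
t: 9.95
tcp_pos: [507.8, 189.5, 93.4]
ee_rot: [0.043, 0.107, 0.92, 0.374]
contact_force: [-5.4, -5.4, 15.5]
opening: 0.247
```

Emit:
drive_tool:
  moves:
    - {"delta_pos": [0, 0.001, -0.001], "turn": [0, 0, 0]}
    - {"delta_pos": [0, 0.001, -0.001], "turn": [0, 0, 0]}
    - {"delta_pos": [0, 0.001, -0.001], "turn": [0, 0, 0]}
    - {"delta_pos": [0, 0.001, -0.001], "turn": [0, 0, 0]}
    - {"delta_pos": [0, 0.001, -0.001], "turn": [0, 0, 0]}
    - {"delta_pos": [0, 0.001, -0.001], "turn": [0, 0, 0]}
    - {"delta_pos": [0, 0.001, -0.001], "turn": [0, 0, 0]}
    - {"delta_pos": [0, 0.001, -0.001], "turn": [0, 0, 0]}

```text
t: 10.75
tcp_pos: [507.8, 189.5, 93.9]
ee_rot: [0.043, 0.107, 0.92, 0.374]
contact_force: [-0.1, -0.6, -2.1]
opening: 0.245
```

Emit:
drive_tool:
  moves:
    - {"delta_pos": [0, 0, 0], "turn": [0, 0, 0]}
    - {"delta_pos": [0, 0, 0], "turn": [0, 0, 0]}
    - {"delta_pos": [0, 0, 0], "turn": [0, 0, 0]}
    - {"delta_pos": [0, 0, 0], "turn": [0, 0, 0]}
    - {"delta_pos": [0, 0, 0], "turn": [0, 0, 0]}
    - {"delta_pos": [0, 0, 0], "turn": [0, 0, 0]}
    - {"delta_pos": [0, 0, 0], "turn": [0, 0, 0]}
    - {"delta_pos": [0, 0, 0], "turn": [0, 0, 0]}
  hand: 0.2

```text
t: 11.55
tcp_pos: [507.8, 189.6, 93.9]
ee_rot: [0.043, 0.107, 0.92, 0.374]
contact_force: [-0.2, -0.1, -0.4]
opening: 0.602
```

Emit:
drive_tool:
  moves:
    - {"delta_pos": [0, 0, -0.02], "turn": [0, 0, 0]}
    - {"delta_pos": [0, 0, -0.06], "turn": [0, 0, 0]}
    - {"delta_pos": [0, 0, -0.12], "turn": [0, 0, 0]}
    - {"delta_pos": [0, 0, -0.2], "turn": [0, 0, 0]}
    - {"delta_pos": [0, 0, -0.3], "turn": [0, 0, 0]}
    - {"delta_pos": [0, 0, -0.4], "turn": [0, 0, 0]}
    - {"delta_pos": [0, 0, -0.48], "turn": [0, 0, 0]}
    - {"delta_pos": [0, 0, -0.5], "turn": [0, 0, 0]}

```text
t: 12.35
tcp_pos: [476.3, 50.7, 240.7]
ee_rot: [0.046, 0.107, 0.92, 0.373]
contact_force: [1.6, 0.7, -0.8]
opening: 0.6
```

```bash
cat > d.py <<'E'
from ik import *
o=st(); x,z=bdir(44); R=frame(-x,z)
for b in (330,190): 
    p=sp(-65,0,10)+b*x+5*z; print(p.round(),*rel(p,R),ik(p,R,290,-1))
E
python3 d.py
python3 - <<'E'
from h import *
p,_=bot.grab_frame("scene"); q,_=bot.grab_frame("top")
f=lambda im,x,y,w,h:cv2.resize(im[y:y+h,x:x+w,::-1],(400,400),interpolation=cv2.INTER_CUBIC)
cv2.imwrite("pics/s2.png",np.hstack([f(p,270,150,120,120),f(q,165,165,90,90)]))
E
```

```text
t 12.35 q [-0.151, 0.096, -0.267, -0.82, -1.254, -1.363] p [476.3, 50.7, 240.7] f [1.6, 0.7, -0.8] op 0.6
[551. 376. 243.] [0.0055, 0.6019, 0.5776] [0.0024, -0.7081, 0.7057] ([1.0, 0.67, 0.34, 0.27, -2.0, 0.35], np.float64(0.0))
[528. 278. 146.] [0.0065, 0.2519, 0.5764] [0.0024, -0.7081, 0.7057] ([0.95, 0.62, 0.0, 0.28, -1.71, 0.31], np.float64(0.0))
```

View pics/s2.png

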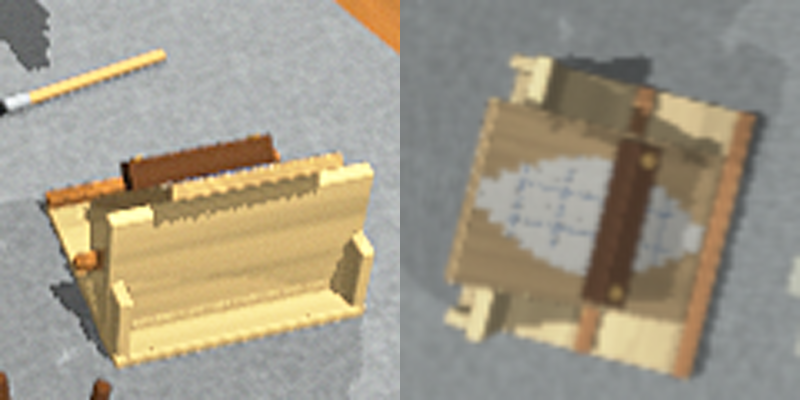

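```bash
cat > e.py <<'E'
from ik import *
o=st(); R=frame([0,0,-1],Rs.apply([0,1,0])); p=np.array([500,200,320.]); print(*rel(p,R),ik(p,R,290,-1))
x,z=bdir(80); R=frame(-x,z); p=np.array([540,330,320.]); print(*rel(p,R),ik(p,R,290,-1))
E
python3 e.py
python3 - <<'E'
from ik import *
c=lambda P:(np.array(P)+.5)/(400/90)-.5+165
W=atz("top",c([(250,160),(215,293)]),92); print(Rs.inv().apply(W-ts).round(1))
W=atz("top",c([(90,100),(47,280)]),156); print(Rs.inv().apply(W-ts).round(1))
x,z=bdir(44); print(Rs.inv().apply([85*x+32*z,200*x+10*z]).round(1)+[-65,0,10])
E
```

```text
t 12.45 q [-0.149, 0.099, -0.27, -0.822, -1.251, -1.362] p [476.1, 52.4, 238.6] f [0.3, -0.1, 0.1] op 0.601
[0.0267, 0.409, 0.1145] [0.1916, 0.1929, -0.4728] ([0.74, 0.09, -0.16, -0.0, -1.32, -0.98], np.float64(0.0))
[0.0044, 0.6519, 0.3513] [0.0012, -0.456, 0.8899] ([0.89, 0.32, 0.12, 0.08, -1.53, 0.44], np.float64(0.0))
[[-24.  -45.9  92. ]
 [-22.5  44.9  92. ]]
[[ 80.  -58.3 156. ]
 [ 79.   58.5 156. ]]
[[-26.1   0.   92.1]
 [ 71.9   0.  156.1]]
```

Emit:
drive_tool:
  moves:
    - {"delta_pos": [0.0, 0.1, -0.04], "turn": [0.016, 0.016, -0.04]}
    - {"delta_pos": [0.005, 0.18, -0.04], "turn": [0.032, 0.032, -0.08]}
    - {"delta_pos": [0.01, 0.26, 0.0], "turn": [0.05, 0.05, -0.12]}
    - {"delta_pos": [0.015, 0.32, 0.04], "turn": [0.066, 0.066, -0.162]}
    - {"delta_pos": [0.02, 0.36, 0.08], "turn": [0.082, 0.082, -0.202]}
    - {"delta_pos": [0.0267, 0.39, 0.1], "turn": [0.1, 0.1, -0.244]}
    - {"delta_pos": [0.0267, 0.409, 0.1145], "turn": [0.116, 0.117, -0.285]}
    - {"delta_pos": [0.0267, 0.409, 0.1145], "turn": [0.132, 0.133, -0.326]}

```text
t: 13.25
tcp_pos: [499.6, 202.0, 318.6]
ee_rot: [0.014, -0.423, 0.897, 0.129]
contact_force: [-0.0, -0.3, 0.1]
opening: 0.6
```

```bash
python3 e.py
```

```text
t 13.25 q [0.559, 0.101, -0.068, -0.26, -1.348, -1.197] p [499.6, 202.0, 318.6] f [-0.0, -0.3, 0.1] op 0.6
[0.0028, -0.003, -0.0047] [0.0596, 0.0588, -0.1444] ([0.74, 0.09, -0.16, -0.0, -1.32, -0.98], np.float64(0.0))
[-0.3069, 0.1183, 0.0661] [-0.0342, 0.1546, -0.6305] ([0.89, 0.32, 0.12, 0.08, -1.53, 0.44], np.float64(0.0))
```

Emit:
drive_tool:
  moves:
    - {"delta_pos": [-0.04, 0.015, 0.009], "turn": [-0.0025, 0.011, -0.045]}
    - {"delta_pos": [-0.08, 0.031, 0.018], "turn": [-0.005, 0.022, -0.09]}
    - {"delta_pos": [-0.12, 0.046, 0.026], "turn": [-0.0073, 0.033, -0.135]}
    - {"delta_pos": [-0.16, 0.062, 0.034], "turn": [-0.01, 0.044, -0.18]}
    - {"delta_pos": [-0.2, 0.077, 0.043], "turn": [-0.012, 0.055, -0.225]}
    - {"delta_pos": [-0.24, 0.092, 0.052], "turn": [-0.0146, 0.066, -0.27]}
    - {"delta_pos": [-0.28, 0.108, 0.06], "turn": [-0.017, 0.077, -0.315]}
    - {"delta_pos": [-0.307, 0.118, 0.066], "turn": [-0.0195, 0.088, -0.36]}

```text
t: 14.05
tcp_pos: [539.6, 331.7, 317.9]
ee_rot: [0.05, 0.851, -0.517, -0.071]
contact_force: [0.1, -1.0, -0.7]
opening: 0.601
```

```bash
python3 e.py; python3 d.py
```

```text
t 14.05 q [0.788, 0.352, 0.21, -0.115, -1.561, -0.301] p [539.6, 331.7, 317.9] f [0.1, -1.0, -0.7] op 0.601
[0.2471, 0.2386, 0.0158] [0.0566, 0.0032, 0.2256] ([0.74, 0.09, -0.16, -0.0, -1.32, -0.98], np.float64(0.0))
[0.0039, 0.0019, -0.0053] [-0.0139, 0.0663, -0.2682] ([0.89, 0.32, 0.12, 0.08, -1.53, 0.44], np.float64(0.0))
t 14.05 q [0.788, 0.352, 0.21, -0.115, -1.561, -0.301] p [539.6, 331.7, 317.9] f [0.1, -1.0, -0.7] op 0.601
[551. 376. 243.] [-0.072, -0.1059, 0.1785] [-0.201, 0.1486, -0.2389] ([1.0, 0.67, 0.34, 0.27, -2.0, 0.35], np.float64(0.0))
[528. 278. 146.] [0.1362, 0.0186, 0.4308] [-0.201, 0.1486, -0.2389] ([0.95, 0.62, 0.0, 0.28, -1.71, 0.31], np.float64(0.0))
```

Emit:
drive_tool:
  moves:
    - {"delta_pos": [-0.009, -0.013, 0.022], "turn": [-0.026, 0.019, -0.031]}
    - {"delta_pos": [-0.018, -0.026, 0.045], "turn": [-0.052, 0.038, -0.062]}
    - {"delta_pos": [-0.027, -0.04, 0.067], "turn": [-0.078, 0.057, -0.093]}
    - {"delta_pos": [-0.036, -0.053, 0.09], "turn": [-0.104, 0.077, -0.124]}
    - {"delta_pos": [-0.045, -0.066, 0.112], "turn": [-0.13, 0.096, -0.155]}
    - {"delta_pos": [-0.054, -0.079, 0.134], "turn": [-0.156, 0.115, -0.186]}
    - {"delta_pos": [-0.063, -0.093, 0.156], "turn": [-0.18, 0.133, -0.214]}
    - {"delta_pos": [-0.072, -0.106, 0.1785], "turn": [-0.201, 0.1486, -0.2389]}

```text
t: 14.85
tcp_pos: [550.3, 377.1, 240.0]
ee_rot: [0.391, 0.913, -0.103, -0.046]
contact_force: [0.5, -0.3, -0.4]
opening: 0.597
```

```bash
python3 d.py
```

```text
t 14.85 q [1.017, 0.764, 0.352, 0.249, -1.931, 0.322] p [550.3, 377.1, 240.0] f [0.5, -0.3, -0.4] op 0.597
[551. 376. 243.] [0.0027, 0.0068, -0.0032] [0.002, -0.0006, 0.0019] ([1.0, 0.67, 0.34, 0.27, -2.0, 0.35], np.float64(0.0))
[528. 278. 146.] [0.0021, 0.0046, 0.3468] [0.002, -0.0006, 0.0019] ([0.95, 0.62, 0.0, 0.28, -1.71, 0.31], np.float64(0.0))
```

Emit:
drive_tool:
  moves:
    - {"delta_pos": [0.002, 0.0046, 0.06], "turn": [0.002, 0, 0.002]}
    - {"delta_pos": [0.002, 0.0046, 0.12], "turn": [0.002, 0, 0.002]}
    - {"delta_pos": [0.002, 0.0046, 0.19], "turn": [0.002, 0, 0.002]}
    - {"delta_pos": [0.002, 0.0046, 0.26], "turn": [0.002, 0, 0.002]}
    - {"delta_pos": [0.002, 0.0046, 0.31], "turn": [0.002, 0, 0.002]}
    - {"delta_pos": [0.002, 0.0046, 0.335], "turn": [0.002, 0, 0.002]}
    - {"delta_pos": [0.002, 0.0046, 0.346], "turn": [0.002, 0, 0.002]}
    - {"delta_pos": [0.002, 0.0046, 0.352], "turn": [0.002, 0, 0.002]}

```text
t: 15.65
tcp_pos: [527.6, 276.9, 143.9]
ee_rot: [0.388, 0.914, -0.106, -0.044]
contact_force: [0.1, -0.2, 0.8]
opening: 0.601
```

```bash
python3 d.py
```

```text
t 15.65 q [0.972, 0.696, -0.012, 0.264, -1.628, 0.277] p [527.6, 276.9, 143.9] f [0.1, -0.2, 0.8] op 0.601
[551. 376. 243.] [0.0011, 0.0012, -0.3548] [0.0001, -0.0007, 0.0001] ([1.0, 0.67, 0.34, 0.27, -2.0, 0.35], np.float64(0.0))
[528. 278. 146.] [0.0003, 0.0011, -0.0048] [0.0001, -0.0007, 0.0001] ([0.95, 0.62, 0.0, 0.28, -1.71, 0.31], np.float64(0.0))
```

Positioned; no contact. Close over two calls.

Emit:
drive_tool:
  moves:
    - {"delta_pos": [0, 0, 0], "turn": [0, 0, 0]}
    - {"delta_pos": [0, 0, 0], "turn": [0, 0, 0]}
    - {"delta_pos": [0, 0, 0], "turn": [0, 0, 0]}
    - {"delta_pos": [0, 0, 0], "turn": [0, 0, 0]}
    - {"delta_pos": [0, 0, 0], "turn": [0, 0, 0]}
    - {"delta_pos": [0, 0, 0], "turn": [0, 0, 0]}
    - {"delta_pos": [0, 0, 0], "turn": [0, 0, 0]}
    - {"delta_pos": [0, 0, 0], "turn": [0, 0, 0]}
  hand: -1
  force: 40

```text
t: 16.45
tcp_pos: [527.5, 276.9, 143.5]
ee_rot: [0.388, 0.914, -0.106, -0.044]
contact_force: [0.2, -0.4, -3.1]
opening: 0.112
```

Emit:
drive_tool:
  moves:
    - {"delta_pos": [0, 0, 0], "turn": [0, 0, 0]}
    - {"delta_pos": [0, 0, 0], "turn": [0, 0, 0]}
    - {"delta_pos": [0, 0, 0], "turn": [0, 0, 0]}
    - {"delta_pos": [0, 0, 0], "turn": [0, 0, 0]}
    - {"delta_pos": [0, 0, 0], "turn": [0, 0, 0]}
    - {"delta_pos": [0, 0, 0], "turn": [0, 0, 0]}
    - {"delta_pos": [0, 0, 0], "turn": [0, 0, 0]}
    - {"delta_pos": [0, 0, 0], "turn": [0, 0, 0]}

```text
t: 17.25
tcp_pos: [527.6, 276.9, 143.5]
ee_rot: [0.388, 0.914, -0.106, -0.044]
contact_force: [0.6, 0.3, -3.1]
opening: 0.111
```

```bash
cat > g.py <<'E'
from ik import *
import sys
st()
L=float(sys.argv[1]) if len(sys.argv)>1 else 187
for deg,fx,fz in((44,-62,40),(55,-10,50),(69,12,60),(69,12,25),(69,11,13),(69,8,10)):
    x,z=bdir(deg); R=frame(-x,z); p=sp(fx,0,fz)+L*x+5*z
    print(deg,fx,fz,p.round(),*rel(p,R),ik(p,R,290,-1)[0])
E
python3 g.py
```

```text
t 17.25 q [0.972, 0.696, -0.013, 0.263, -1.628, 0.277] p [527.6, 276.9, 143.5] f [0.6, 0.3, -3.1] op 0.111
44 -62 40 [528. 279. 173.] [0.0006, 0.0507, -0.0556] [-0.0001, -0.0006, 0.0001] [0.95, 0.59, 0.03, 0.28, -1.76, 0.33]
55 -10 50 [534. 302. 206.] [0.0008, 0.0674, -0.1555] [0.061, -0.0006, 0.0002] [0.94, 0.51, 0.06, 0.22, -1.68, 0.35]
69 12 60 [529. 284. 236.] [0.0008, 0.1546, -0.1743] [0.1388, -0.0006, 0.0002] [0.9, 0.37, -0.02, 0.15, -1.51, 0.41]
69 12 25 [529. 284. 201.] [0.0007, 0.0916, -0.1135] [0.1388, -0.0006, 0.0002] [0.9, 0.4, -0.07, 0.16, -1.44, 0.4]
69 11 13 [529. 283. 189.] [0.0007, 0.0718, -0.0909] [0.1388, -0.0006, 0.0002] [0.9, 0.4, -0.09, 0.16, -1.42, 0.39]
69 8 10 [529. 280. 186.] [0.0007, 0.0716, -0.0803] [0.1388, -0.0006, 0.0002] [0.89, 0.4, -0.09, 0.16, -1.41, 0.39]
```

Emit:
drive_tool:
  moves:
    - {"delta_pos": [0, 0.01, -0.011], "turn": [0, 0, 0]}
    - {"delta_pos": [0, 0.028, -0.03], "turn": [0, 0, 0]}
    - {"delta_pos": [0, 0.045, -0.05], "turn": [0, 0, 0]}
    - {"delta_pos": [0, 0.053, -0.065], "turn": [0.006, 0, 0]}
    - {"delta_pos": [0, 0.057, -0.085], "turn": [0.018, 0, 0]}
    - {"delta_pos": [0, 0.061, -0.11], "turn": [0.033, 0, 0]}
    - {"delta_pos": [0, 0.065, -0.135], "turn": [0.048, 0, 0]}
    - {"delta_pos": [0.0008, 0.0674, -0.1555], "turn": [0.061, 0, 0]}

```text
t: 18.05
tcp_pos: [534.1, 302.8, 207.8]
ee_rot: [0.296, 0.948, -0.11, -0.033]
contact_force: [0.2, -0.8, -3.4]
opening: 0.117
```

```bash
sed -i 's/^for deg.*/for deg,fx,fz in((55,-10,50),(72,13,60),(72,11,30),(72,11,15),(72,11,10),(72,8,10),(69,8,10)):/' g.py; python3 g.py
```

```text
t 18.05 q [0.961, 0.571, 0.044, 0.214, -1.614, 0.325] p [534.1, 302.8, 207.8] f [0.2, -0.8, -3.4] op 0.117
55 -10 50 [534. 302. 206.] [-0.0005, -0.001, 0.0045] [-0.0018, -0.0008, 0.0001] [0.94, 0.51, 0.06, 0.22, -1.68, 0.35]
72 13 60 [528. 276. 239.] [-0.0004, 0.1022, -0.0254] [0.0927, -0.0008, 0.0002] [0.88, 0.34, -0.05, 0.14, -1.46, 0.42]
72 11 30 [527. 274. 209.] [-0.0006, 0.0636, 0.0391] [0.0927, -0.0008, 0.0002] [0.88, 0.36, -0.1, 0.14, -1.4, 0.42]
72 11 15 [527. 274. 194.] [-0.0007, 0.0423, 0.0699] [0.0927, -0.0008, 0.0002] [0.88, 0.37, -0.11, 0.14, -1.37, 0.41]
72 11 10 [527. 274. 189.] [-0.0007, 0.0352, 0.0802] [0.0927, -0.0008, 0.0002] [0.88, 0.37, -0.12, 0.14, -1.36, 0.41]
72 8 10 [526. 271. 189.] [-0.0007, 0.0414, 0.0845] [0.0927, -0.0008, 0.0002] [0.88, 0.37, -0.13, 0.14, -1.36, 0.41]
69 8 10 [529. 280. 186.] [-0.0007, 0.0179, 0.0774] [0.076, -0.0008, 0.0002] [0.89, 0.4, -0.09, 0.16, -1.41, 0.39]
```

Emit:
drive_tool:
  moves:
    - {"delta_pos": [0, 0.025, -0.006], "turn": [0.022, 0, 0]}
    - {"delta_pos": [0, 0.055, -0.014], "turn": [0.05, -0.0005, 0]}
    - {"delta_pos": [0, 0.082, -0.02], "turn": [0.075, -0.0008, 0]}
    - {"delta_pos": [0, 0.1, -0.025], "turn": [0.09, -0.0008, 0]}
    - {"delta_pos": [0, 0.09, -0.007], "turn": [0.0927, -0.0008, 0]}
    - {"delta_pos": [0, 0.075, 0.02], "turn": [0.0927, -0.0008, 0]}
    - {"delta_pos": [-0.0005, 0.0655, 0.036], "turn": [0.0927, -0.0008, 0]}
    - {"delta_pos": [-0.0005, 0.0636, 0.039], "turn": [0.0927, -0.0008, 0]}

```text
t: 18.85
tcp_pos: [526.2, 273.5, 206.7]
ee_rot: [0.157, 0.981, -0.114, -0.02]
contact_force: [-0.5, 0.4, -3.2]
opening: 0.115
```

```bash
python3 g.py
python3 - <<'E'
from ik import *
p,_=bot.grab_frame("scene"); q,_=bot.grab_frame("top")
o=bot.observe(); R=rot(o["ee_rot"]).as_matrix(); T=o["tcp_pos"]; bx,bz=-R[:,2],R[:,1]; by=np.cross(bz,bx)
f=lambda a,b,c: T+(a-187)*bx+b*by+(c-5)*bz
C=[f(a,b,0) for a,b in((-100+100,-60),(0,60),(200,60),(200,-60))]
out=[]
for n,im,(x,y,w,h) in(("scene",p,(270,120,130,130)),("top",q,(160,150,100,100))):
    s=400/w; im=cv2.resize(im[y:y+h,x:x+w,::-1],(400,400),interpolation=cv2.INTER_CUBIC)
    cv2.polylines(im,[((proj(n,C)-[x,y]+.5)*s-.5).round().astype(int)],True,(0,0,255),1); out.append(im)
cv2.imwrite("pics/s3.png",np.hstack(out))
E
```

```text
t 18.85 q [0.893, 0.39, -0.119, 0.136, -1.354, 0.398] p [526.2, 273.5, 206.7] f [-0.5, 0.4, -3.2] op 0.115
55 -10 50 [534. 302. 206.] [0.0019, -0.071, -0.0217] [-0.0931, 0.0007, 0.0006] [0.94, 0.51, 0.06, 0.22, -1.68, 0.35]
72 13 60 [528. 276. 239.] [0.0017, 0.0195, -0.0796] [0.0013, 0.0007, 0.0005] [0.88, 0.34, -0.05, 0.14, -1.46, 0.42]
72 11 30 [527. 274. 209.] [0.0018, 0.0008, -0.0068] [0.0013, 0.0007, 0.0005] [0.88, 0.36, -0.1, 0.14, -1.4, 0.42]
72 11 15 [527. 274. 194.] [0.002, -0.011, 0.0288] [0.0013, 0.0007, 0.0005] [0.88, 0.37, -0.11, 0.14, -1.37, 0.41]
72 11 10 [527. 274. 189.] [0.002, -0.0149, 0.0407] [0.0013, 0.0007, 0.0005] [0.88, 0.37, -0.12, 0.14, -1.36, 0.41]
72 8 10 [526. 271. 189.] [0.002, -0.0077, 0.043] [0.0013, 0.0007, 0.0005] [0.88, 0.37, -0.13, 0.14, -1.36, 0.41]
69 8 10 [529. 280. 186.] [0.002, -0.0322, 0.0429] [-0.0153, 0.0007, 0.0005] [0.89, 0.4, -0.09, 0.16, -1.41, 0.39]
```

View pics/s3.png

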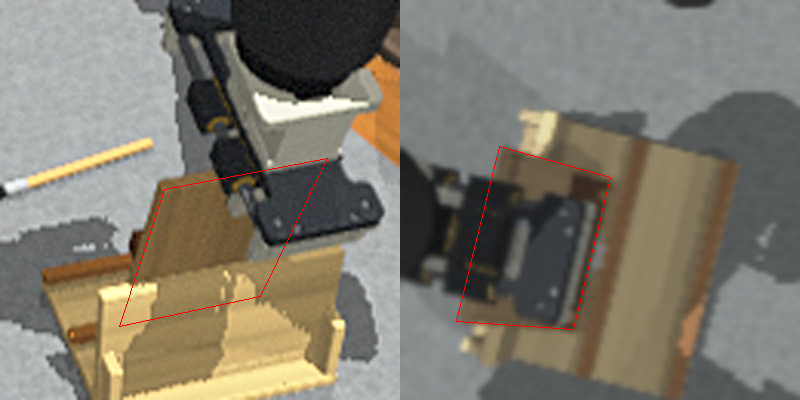

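Emit:
drive_tool:
  moves:
    - {"delta_pos": [0.001, -0.003, 0.008], "turn": [0.001, 0.0005, 0.0005]}
    - {"delta_pos": [0.002, -0.006, 0.015], "turn": [0.0013, 0.0007, 0.0005]}
    - {"delta_pos": [0.002, -0.009, 0.022], "turn": [0.0013, 0.0007, 0.0005]}
    - {"delta_pos": [0.002, -0.011, 0.027], "turn": [0.0013, 0.0007, 0.0005]}
    - {"delta_pos": [0.002, -0.011, 0.029], "turn": [0.0013, 0.0007, 0.0005]}
    - {"delta_pos": [0.002, -0.011, 0.029], "turn": [0.0013, 0.0007, 0.0005]}
    - {"delta_pos": [0.002, -0.011, 0.029], "turn": [0.0013, 0.0007, 0.0005]}
    - {"delta_pos": [0.002, -0.011, 0.029], "turn": [0.0013, 0.0007, 0.0005]}

```text
t: 19.75
tcp_pos: [527.8, 274.4, 195.7]
ee_rot: [0.155, 0.981, -0.114, -0.017]
contact_force: [-0.3, -0.4, -2.9]
opening: 0.115
```

```bash
python3 g.py|grep -v 55
```

```text
t 19.75 q [0.892, 0.396, -0.134, 0.139, -1.326, 0.394] p [527.8, 274.4, 195.7] f [-0.3, -0.4, -2.9] op 0.115
72 13 60 [528. 276. 239.] [-0.0014, 0.0306, -0.1049] [-0.0005, -0.0004, -0.0] [0.88, 0.34, -0.05, 0.14, -1.46, 0.42]
72 11 30 [527. 274. 209.] [-0.0015, 0.0122, -0.032] [-0.0005, -0.0004, -0.0] [0.88, 0.36, -0.1, 0.14, -1.4, 0.42]
72 11 15 [527. 274. 194.] [-0.0015, 0.0007, 0.0036] [-0.0005, -0.0004, -0.0] [0.88, 0.37, -0.11, 0.14, -1.37, 0.41]
72 8 10 [526. 271. 189.] [-0.0015, 0.004, 0.0178] [-0.0005, -0.0004, -0.0] [0.88, 0.37, -0.13, 0.14, -1.36, 0.41]
69 8 10 [529. 280. 186.] [-0.0016, -0.0205, 0.0179] [-0.0172, -0.0004, -0.0001] [0.89, 0.4, -0.09, 0.16, -1.41, 0.39]
```

Emit:
drive_tool:
  moves:
    - {"delta_pos": [-0.001, -0.0003, 0.002], "turn": [0, 0, 0]}
    - {"delta_pos": [-0.001, -0.0008, 0.004], "turn": [0, 0, 0]}
    - {"delta_pos": [-0.001, -0.0013, 0.006], "turn": [0, 0, 0]}
    - {"delta_pos": [-0.001, -0.0018, 0.008], "turn": [0, 0, 0]}
    - {"delta_pos": [-0.001, -0.0024, 0.01], "turn": [0, 0, 0]}
    - {"delta_pos": [-0.001, -0.003, 0.012], "turn": [0, 0, 0]}
    - {"delta_pos": [-0.001, -0.003, 0.012], "turn": [0, 0, 0]}
    - {"delta_pos": [-0.001, -0.003, 0.012], "turn": [0, 0, 0]}

```text
t: 20.55
tcp_pos: [527.4, 274.1, 190.7]
ee_rot: [0.155, 0.981, -0.114, -0.017]
contact_force: [-0.9, 0.4, -2.1]
opening: 0.116
```

Emit:
drive_tool:
  moves:
    - {"delta_pos": [0, -0.0004, 0.0012], "turn": [0, 0, 0]}
    - {"delta_pos": [0, -0.0008, 0.0024], "turn": [0, 0, 0]}
    - {"delta_pos": [0, -0.0012, 0.0036], "turn": [0, 0, 0]}
    - {"delta_pos": [0, -0.0012, 0.0036], "turn": [0, 0, 0]}
    - {"delta_pos": [0, -0.0012, 0.0036], "turn": [0, 0, 0]}
    - {"delta_pos": [0, -0.0012, 0.0036], "turn": [0, 0, 0]}
    - {"delta_pos": [0, -0.0012, 0.0036], "turn": [0, 0, 0]}
    - {"delta_pos": [0, -0.0012, 0.0036], "turn": [0, 0, 0]}

```text
t: 21.35
tcp_pos: [527.4, 274.2, 189.2]
ee_rot: [0.155, 0.981, -0.114, -0.017]
contact_force: [-0.7, 0.4, -2.9]
opening: 0.115
```

```bash
python3 g.py|tail -2
```

```text
72 8 10 [526. 271. 189.] [-0.0006, 0.0081, 0.0022] [-0.0005, -0.0004, -0.0] [0.88, 0.37, -0.13, 0.14, -1.36, 0.41]
69 8 10 [529. 280. 186.] [-0.0006, -0.0163, 0.0023] [-0.0171, -0.0004, -0.0] [0.89, 0.4, -0.09, 0.16, -1.41, 0.39]
```

Nominally at the base, no contact yet; down further in 1.5 mm steps.

Emit:
drive_tool:
  moves:
    - {"delta_pos": [0, -0.0004, 0.0012], "turn": [0, 0, 0]}
    - {"delta_pos": [0, -0.0008, 0.0024], "turn": [0, 0, 0]}
    - {"delta_pos": [0, -0.0012, 0.0036], "turn": [0, 0, 0]}
    - {"delta_pos": [0, -0.0012, 0.0036], "turn": [0, 0, 0]}
    - {"delta_pos": [0, -0.0012, 0.0036], "turn": [0, 0, 0]}
    - {"delta_pos": [0, -0.0012, 0.0036], "turn": [0, 0, 0]}
    - {"delta_pos": [0, -0.0012, 0.0036], "turn": [0, 0, 0]}
    - {"delta_pos": [0, -0.0012, 0.0036], "turn": [0, 0, 0]}

```text
t: 22.15
tcp_pos: [527.4, 274.2, 187.8]
ee_rot: [0.155, 0.981, -0.114, -0.017]
contact_force: [0.4, -0.1, -3.3]
opening: 0.111
```

Emit:
drive_tool:
  moves:
    - {"delta_pos": [0, -0.0004, 0.0012], "turn": [0, 0, 0]}
    - {"delta_pos": [0, -0.0008, 0.0024], "turn": [0, 0, 0]}
    - {"delta_pos": [0, -0.0012, 0.0036], "turn": [0, 0, 0]}
    - {"delta_pos": [0, -0.0012, 0.0036], "turn": [0, 0, 0]}
    - {"delta_pos": [0, -0.0012, 0.0036], "turn": [0, 0, 0]}
    - {"delta_pos": [0, -0.0012, 0.0036], "turn": [0, 0, 0]}
    - {"delta_pos": [0, -0.0012, 0.0036], "turn": [0, 0, 0]}
    - {"delta_pos": [0, -0.0012, 0.0036], "turn": [0, 0, 0]}

```text
t: 22.95
tcp_pos: [527.6, 274.4, 187.0]
ee_rot: [0.154, 0.981, -0.114, -0.017]
contact_force: [-2.1, 2.4, 6.0]
opening: 0.114
```

Emit:
drive_tool:
  moves:
    - {"delta_pos": [0, 0.0005, -0.0017], "turn": [0, 0, 0]}
    - {"delta_pos": [0, 0.002, -0.0012], "turn": [0, 0, 0]}
    - {"delta_pos": [0, 0.0035, -0.0007], "turn": [0, 0, 0]}
    - {"delta_pos": [0, 0.005, -0.0002], "turn": [0, 0, 0]}
    - {"delta_pos": [0, 0.0065, 0.0003], "turn": [0, 0, 0]}
    - {"delta_pos": [0, 0.0077, 0.0007], "turn": [0, 0, 0]}
    - {"delta_pos": [0, 0.0077, 0.0007], "turn": [0, 0, 0]}
    - {"delta_pos": [0, 0.0077, 0.0007], "turn": [0, 0, 0]}

```text
t: 23.75
tcp_pos: [527.0, 271.8, 187.6]
ee_rot: [0.154, 0.981, -0.114, -0.017]
contact_force: [1.3, 2.3, -2.7]
opening: 0.116
```

```bash
python3 g.py 185|tail -2
```

```text
72 8 10 [526. 270. 187.] [-0.0012, 0.0038, 0.0014] [-0.0009, -0.0007, -0.0] [0.88, 0.37, -0.13, 0.14, -1.36, 0.41]
69 8 10 [528. 279. 185.] [-0.0012, -0.0205, 0.0015] [-0.0176, -0.0007, -0.0] [0.89, 0.4, -0.1, 0.16, -1.41, 0.39]
```

Emit:
drive_tool:
  moves:
    - {"delta_pos": [0, 0.001, 0.0003], "turn": [0, 0, 0]}
    - {"delta_pos": [0, 0.002, 0.0006], "turn": [0, 0, 0]}
    - {"delta_pos": [0, 0.003, 0.0009], "turn": [0, 0, 0]}
    - {"delta_pos": [0, 0.004, 0.0012], "turn": [0, 0, 0]}
    - {"delta_pos": [0, 0.004, 0.0012], "turn": [0, 0, 0]}
    - {"delta_pos": [0, 0.004, 0.0012], "turn": [0, 0, 0]}
    - {"delta_pos": [0, 0.004, 0.0012], "turn": [0, 0, 0]}
    - {"delta_pos": [0, 0.004, 0.0012], "turn": [0, 0, 0]}

```text
t: 24.55
tcp_pos: [526.9, 270.4, 187.8]
ee_rot: [0.154, 0.981, -0.114, -0.017]
contact_force: [1.2, 4.0, 0.6]
opening: 0.117
```

```bash
python3 g.py 185|tail -2
```

```text
72 8 10 [526. 270. 187.] [-0.0015, 0.0003, 0.001] [-0.0011, -0.0009, -0.0] [0.88, 0.37, -0.13, 0.14, -1.36, 0.41]
69 8 10 [528. 279. 185.] [-0.0015, -0.024, 0.001] [-0.0178, -0.0009, -0.0] [0.89, 0.4, -0.1, 0.16, -1.41, 0.39]
```

Emit:
drive_tool:
  moves:
    - {"delta_pos": [0, -0.004, 0.0002], "turn": [-0.003, 0, 0]}
    - {"delta_pos": [0, -0.008, 0.0002], "turn": [-0.006, 0, 0]}
    - {"delta_pos": [0, -0.012, 0.0003], "turn": [-0.009, 0, 0]}
    - {"delta_pos": [0, -0.0155, 0.0003], "turn": [-0.012, 0, 0]}
    - {"delta_pos": [0, -0.019, 0.0004], "turn": [-0.0145, 0, 0]}
    - {"delta_pos": [0, -0.022, 0.0004], "turn": [-0.0165, 0, 0]}
    - {"delta_pos": [0, -0.022, 0.0004], "turn": [-0.0165, 0, 0]}
    - {"delta_pos": [0, -0.022, 0.0004], "turn": [-0.0165, 0, 0]}

```text
t: 25.35
tcp_pos: [529.0, 279.0, 185.1]
ee_rot: [0.179, 0.977, -0.113, -0.019]
contact_force: [0.6, 5.4, 0.1]
opening: 0.109
```

```bash
python3 g.py 185|tail -1
python3 - <<'E'
from ik import *
p,_=bot.grab_frame("scene"); q,_=bot.grab_frame("top")
f=lambda im,x,y,w,h:cv2.resize(im[y:y+h,x:x+w,::-1],(400,400),interpolation=cv2.INTER_CUBIC)
cv2.imwrite("pics/s4.png",np.hstack([f(p,270,120,130,130),f(q,165,160,95,95)]))
E
```

```text
69 8 10 [528. 279. 185.] [-0.0017, -0.0009, 0.0011] [-0.0012, -0.001, 0.0001] [0.89, 0.4, -0.1, 0.16, -1.41, 0.39]
```

View pics/s4.png

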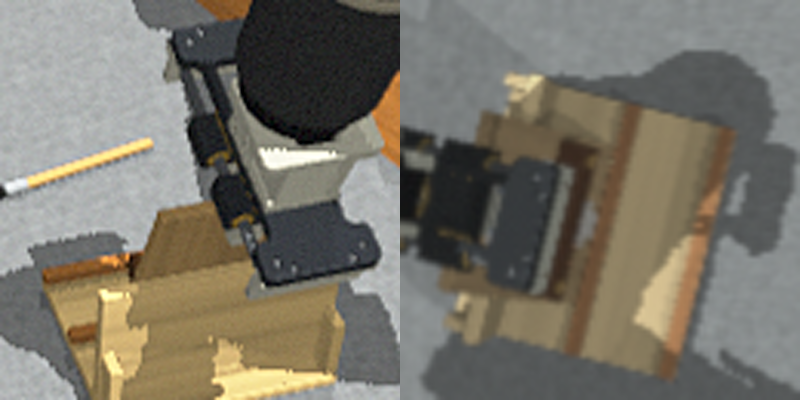

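Emit:
drive_tool:
  moves:
    - {"delta_pos": [0, -0.001, 0.0003], "turn": [-0.0008, 0, 0]}
    - {"delta_pos": [0, -0.002, 0.0006], "turn": [-0.0016, 0, 0]}
    - {"delta_pos": [0, -0.003, 0.0008], "turn": [-0.0024, 0, 0]}
    - {"delta_pos": [0, -0.004, 0.001], "turn": [-0.0032, 0, 0]}
    - {"delta_pos": [0, -0.004, 0.001], "turn": [-0.0032, 0, 0]}
    - {"delta_pos": [0, -0.004, 0.001], "turn": [-0.0032, 0, 0]}
    - {"delta_pos": [0, -0.004, 0.001], "turn": [-0.0032, 0, 0]}
    - {"delta_pos": [0, -0.004, 0.001], "turn": [-0.0032, 0, 0]}

```text
t: 26.25
tcp_pos: [529.5, 280.6, 184.4]
ee_rot: [0.184, 0.976, -0.113, -0.02]
contact_force: [0.5, 5.4, 2.0]
opening: 0.116
```

```bash
python3 g.py 185|tail -1; python3 g.py|head -1
```

```text
69 8 10 [528. 279. 185.] [-0.002, 0.0036, 0.0012] [0.0019, -0.0012, 0.0001] [0.89, 0.4, -0.1, 0.16, -1.41, 0.39]
t 26.25 q [0.91, 0.441, -0.116, 0.159, -1.356, 0.369] p [529.5, 280.6, 184.4] f [0.5, 5.4, 2.0] op 0.116
```

Emit:
drive_tool:
  moves:
    - {"delta_pos": [0, -0.0015, 0.0], "turn": [-0.0012, 0, 0]}
    - {"delta_pos": [0, -0.003, 0.0], "turn": [-0.0024, 0, 0]}
    - {"delta_pos": [0, -0.0045, 0.0], "turn": [-0.0036, 0, 0]}
    - {"delta_pos": [0, -0.006, 0.0], "turn": [-0.0048, 0, 0]}
    - {"delta_pos": [0, -0.008, 0.0], "turn": [-0.006, 0, 0]}
    - {"delta_pos": [0, -0.008, 0.0], "turn": [-0.006, 0, 0]}
    - {"delta_pos": [0, -0.008, 0.0], "turn": [-0.006, 0, 0]}
    - {"delta_pos": [0, -0.008, 0.0], "turn": [-0.006, 0, 0]}

```text
t: 27.05
tcp_pos: [529.7, 281.9, 183.9]
ee_rot: [0.195, 0.974, -0.113, -0.021]
contact_force: [-1.6, -1.5, 6.1]
opening: 0.114
```

Emit:
drive_tool:
  moves:
    - {"delta_pos": [0, 0, 0], "turn": [0, 0, 0]}
    - {"delta_pos": [0, 0, 0], "turn": [0, 0, 0]}
    - {"delta_pos": [0, 0, 0], "turn": [0, 0, 0]}
    - {"delta_pos": [0, 0, 0], "turn": [0, 0, 0]}
    - {"delta_pos": [0, 0, 0], "turn": [0, 0, 0]}
    - {"delta_pos": [0, 0, 0], "turn": [0, 0, 0]}
    - {"delta_pos": [0, 0, 0], "turn": [0, 0, 0]}
    - {"delta_pos": [0, 0, 0], "turn": [0, 0, 0]}
  hand: 0

```text
t: 27.85
tcp_pos: [529.7, 281.9, 183.9]
ee_rot: [0.195, 0.974, -0.113, -0.021]
contact_force: [-0.7, 0.0, 0.8]
opening: 0.501
```

Emit:
drive_tool:
  moves:
    - {"delta_pos": [0, 0, -0.02], "turn": [0, 0, 0]}
    - {"delta_pos": [0, 0, -0.05], "turn": [0, 0, 0]}
    - {"delta_pos": [0, 0, -0.09], "turn": [0, 0, 0]}
    - {"delta_pos": [0, 0, -0.15], "turn": [0, 0, 0]}
    - {"delta_pos": [0, 0, -0.22], "turn": [0, 0, 0]}
    - {"delta_pos": [0, 0, -0.3], "turn": [0, 0, 0]}
    - {"delta_pos": [0, 0, -0.36], "turn": [0, 0, 0]}
    - {"delta_pos": [0, 0, -0.38], "turn": [0, 0, 0]}

```text
t: 28.65
tcp_pos: [543.5, 340.4, 327.9]
ee_rot: [0.193, 0.974, -0.113, -0.019]
contact_force: [0.0, 0.6, -0.8]
opening: 0.502
```

Emit:
drive_tool:
  moves:
    - {"delta_pos": [0.1, 0, -0.05], "turn": [0, 0, 0]}
    - {"delta_pos": [0.2, 0, -0.05], "turn": [0, 0, 0]}
    - {"delta_pos": [0.3, 0, -0.05], "turn": [0, 0, 0]}
    - {"delta_pos": [0.38, 0, -0.05], "turn": [0, 0, 0]}
    - {"delta_pos": [0.4, 0, -0.05], "turn": [0, 0, 0]}
    - {"delta_pos": [0.4, 0, -0.05], "turn": [0, 0, 0]}
    - {"delta_pos": [0.4, 0, -0.05], "turn": [0, 0, 0]}
    - {"delta_pos": [0.4, 0, -0.05], "turn": [0, 0, 0]}

```text
t: 29.45
tcp_pos: [700.0, 312.1, 348.2]
ee_rot: [0.193, 0.975, -0.113, -0.019]
contact_force: [0.3, 0.4, -0.4]
opening: 0.501
```

Run:
```python
from ik import *
st()
p,_=bot.grab_frame("scene"); q,_=bot.grab_frame("top")
f=lambda im,x,y,w,h:cv2.resize(im[y:y+h,x:x+w,::-1],(400,400),interpolation=cv2.INTER_CUBIC)
im=[f(p,270,120,130,130),f(q,165,160,95,95)]
x,z=bdir(69); E=[sp(8,b,10)+a*x+c*z for a,b,c in((0,-60,10),(0,60,10),(200,60,10),(200,-60,10))]
im[1]=cv2.polylines(im[1],[((proj("top",E)-[165,160]+.5)*400/95-.5).round().astype(int)],True,(0,0,255),1)
cv2.imwrite("pics/s5.png",np.hstack(im))
```

```text
t 29.45 q [0.771, 0.661, 0.596, 0.219, -1.829, 0.591] p [700.0, 312.1, 348.2] f [0.3, 0.4, -0.4] op 0.501
```

View pics/s5.png

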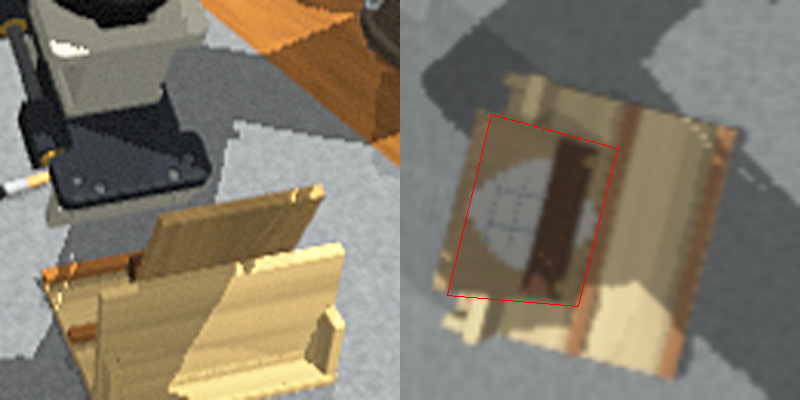

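Run:
```python
from ik import *
q,_=bot.grab_frame("top"); x0,y0,w,s=175,172,64,9
im=cv2.resize(q[y0:y0+w,x0:x0+w,::-1],None,fx=s,fy=s,interpolation=cv2.INTER_CUBIC)
im=np.clip(255*(im/255.)**.55,0,255).astype(np.uint8)
x,z=bdir(69); m=lambda a,b,c:sp(8,b,10)+a*x+c*z
P=[m(85,-45,32),m(85,45,32),m(0,-60,10),m(0,60,10),m(200,-60,0),m(200,60,0),sp(-1,-95,20),sp(-1,95,20)]
u=((proj("top",P)-[x0,y0]+.5)*s-.5); print(u.round().tolist())
for v in u.round().astype(int): cv2.drawMarker(im,tuple(map(int,v)),(0,0,255),cv2.MARKER_CROSS,10,1)
cv2.imwrite("pics/s6.png",im)
```

```text
[[317.0, 240.0], [251.0, 509.0], [375.0, 210.0], [292.0, 548.0], [78.0, 129.0], [-18.0, 514.0], [397.0, 110.0], [265.0, 647.0]]
```

View pics/s6.png

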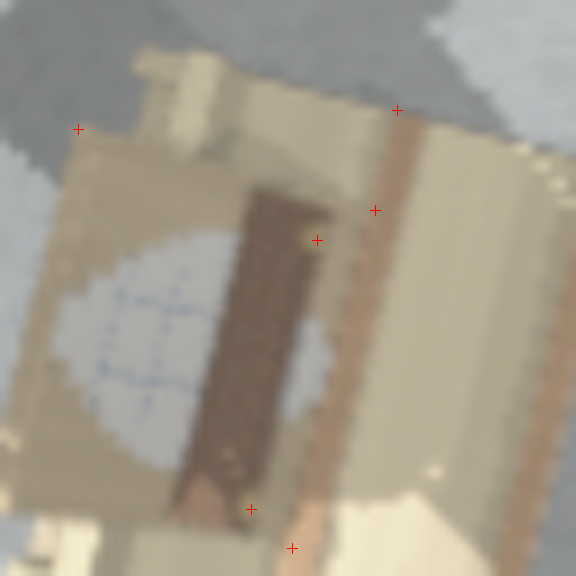

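Run:
```python
from ik import *
for T,q in (([527.6,274.4,187.0],[.154,.981,-.114,-.017]),([526.9,270.4,187.8],[.154,.981,-.114,-.017]),([529,279,185.1],[.179,.977,-.113,-.019]),([529.5,280.6,184.4],[.184,.976,-.113,-.02]),([529.7,281.9,183.9],[.195,.974,-.113,-.021])):
    R=rot(q).as_matrix(); bx,bz=-R[:,2],R[:,1]
    print(Rs.inv().apply(np.array(T)-185*bx-5*bz-ts).round(1), np.degrees(np.arcsin(bx[2])).round(1), (Rs.inv().apply(bx)).round(3))
```

```text
[12.8 -0.8  9.4] 72.2 [0.306 0.002 0.952]
[ 8.7 -1.  10.2] 72.2 [0.306 0.002 0.952]
[ 8.6 -1.4 10.3] 69.3 [0.354 0.004 0.935]
[ 8.5 -1.4 10.3] 68.7 [0.364 0.003 0.931]
[ 5.9 -1.4 11.2] 67.4 [0.385 0.004 0.923]
```

```bash
python3 -c "
from go import *
st(); print(bot.hand_in())"
```

```text
t 29.6 q [0.771, 0.661, 0.596, 0.219, -1.829, 0.592] p [700.1, 312.0, 348.4] f [0.1, -0.2, -0.1] op 0.502
the job is handed in; nothing more can be done
None
```

The gore board is standing at the steep step, and I handed the job in at 29.6 s of the 64 s allowed.

- **Shallow step:** I lifted the board by its clamp bar, leaned it at the shallow step and let go. The picture then showed its foot at the front strip and its head on the wall. The highest wrist force I read during this placing was about 17 N.
- **Steep step:** I took it again by the thickness of its head end and set it face outwards behind the inner strip, leaning on the wall. I then let go and moved the arm clear.

**Last checks:**
- **Position:** the bar's screws appeared within about 1.5 mm of where they should be for the steep pose.
- **Foot contact:** at about 69 degrees the wrist read about 5 N, as expected with the foot pressing on the inner strip. The force reversed when the board met the wall. A small gap at the strip can't be ruled out, because the foot itself is hidden from both cameras and the bar and head positions barely change with it.
- **Disagreements:** the tool was at 67.4 degrees when I let go, against 69 for the lean, which I put down to give in the grip. The scene camera's calibration seemed several millimetres off, so I relied on the top camera and the contact forces.
- **Other items:** I kept the arm clear of the paint jar, lid, palette and brushes, but I did not compare their positions before and after.

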